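# Walk the stone slab home against its stop rail

### The job

The heavy stone slab, with a specimen jar standing on it, has to go back against its stop rail further in on the bench. It is too heavy to shove straight on: never push it with more than 24 N, so walk it forward with closed fingers by pushing its front face alternately near the left and the right end, not letting it swing more than 20 degrees from square with the rail, until its back face is flush with the rail and both spring plungers are pressed fully in. Keep the slab flat on its feet and the jar standing on it, leave the other things where they are, and let go at the end.

Things in the scene. Friction and masses are not known exactly. Their poses are not given: they have to be found in the camera images.
- slab: loose veined stone slab, 150 (x) by 300 (y) mm, top at 58 mm, 6.5 kg, on four feet 8 mm high, 22 mm in front of and behind the centre and 82 mm left and right. Origin under its centre at bench height; x points from its stone front (-75 mm; a 4 mm smooth steel strip on it ends at -79 mm, 12 to 54 mm high) to its back face (+75 mm), y to the left, z up. Pushed in the middle it takes over 25 N to slide
- left_push (a point): point on the steel strip of the slab's front face, 130 mm left of its middle, 33 mm above the bench. Pushed here (or at the right one) at right angles to the line to the far feet, the slab gives way at about 12 to 16 N and swings about a point near its far feet, 80 mm beyond the middle. Straight ahead, nearer the middle or pressing downwards it takes more
- right_push (a point): the same, 130 mm right of the middle of the front face
- rail: aluminium stop rail fixed to the bench behind the slab, 160 mm long (y), 52 mm high. Origin at bench height under the middle of its front face, which looks to the rail's -x; x points away from the slab, y to the left. When the slab's back face is flush with it, the slab's origin is 75 mm in front of it
- left_plunger (a joint): spring plunger in the rail's front face, 55 mm left (+y) of the rail's middle, 30 mm above the bench, dark round pin of 14 mm diameter. Value in m pressed in: 0 = standing 8 mm out of the face, 0.008 = flush with the face. Spring 0.4 N at first, 2 N when flush.
- right_plunger (a joint): the same, 55 mm right (-y) of the rail's middle
- jar: clear specimen jar with a black lid, 56 mm diameter, 88 mm high, standing loose about the middle of the slab; origin at the centre of its underside, z up
- flask: round flask with green contents and a stopper, 72 mm diameter, 137 mm high, a bystander left of the work; origin at the centre of its underside
- dish: petri dish, 94 mm diameter, 15 mm high, a bystander left of the work; origin at the centre of its underside
- bottle: clear bottle with a blue cap, 72 mm diameter, 142 mm high, a bystander right of the work; origin at the centre of its underside
Mind the look-alikes: they are no part of the job. What is shaped like the jar but pink or yellow is not meant.

How it is judged:
At the end, for the whole second after the job is handed in: Both plungers are pressed in more than 5 of their 8 mm, the slab stands flat and square to the rail within 0.04 rad, its back face within 3.5 mm of the rail's face, at rest, with the jar still upright on it within 60 mm of the slab's middle (value of joint each of left_plunger, right_plunger above 0.005 m and angle between the x axis of slab and the x axis of rail, either way round below 0.04 rad and x of slab in the frame of rail above -0.0785 m and angle between slab's own z axis and vertical below 0.03 rad and linear speed of slab below 0.01 m/s and angle between jar's own z axis and vertical below 0.1 rad and horizontal distance between jar and slab below 0.06 m and height (world z) of jar above 0.051 m and linear speed of jar below 0.02 m/s); the robot touches nothing.
It fails at once if the slab is pushed with more than 24 N (contact force between slab and the arm above 24 N or contact force between slab and the fingers above 24 N).
It fails at once if the slab is turned more than 20 degrees (0.35 rad) out of square with the rail (angle between the x axis of slab and the x axis of rail, either way round above 0.35 rad).
It fails at once if the slab is tipped or lifted off its feet (angle between slab's own z axis and vertical above 0.06 rad or height (world z) of slab above 0.012 m).
It fails at once if the jar is knocked over (angle between jar's own z axis and vertical above 0.3 rad).
It fails at once if a bystander is moved more than 15 mm (distance of any of flask, dish, bottle from where it was at the start of the episode above 0.015 m).
It also fails if it takes over 72 s, if anything falls off the work surface, if the arm or the gripper's body presses on something with over 40 N, if the wrist force passes 120 N, or if a joint passes its speed limit or range.

### The arm

A 6-joint arm with a two-finger parallel gripper is mounted at the origin on a cart in front of the work surface, level with it; the furniture and walls round the work are solid. World frame = base frame: x ahead of the robot, y to its left, z up, the work surface at z = 0. Lengths are in m, angles in rad, forces in N, time in s.
With the tool pointing down it reaches from about 0.3 to 0.95 m from the base axis. Payload 3.1 kg.
Tool frame: the origin (TCP) lies at the very end of the fingers, on their centre line; the grasp point (between the pads) lies 19 mm behind it; z points along the fingers, y is the direction in which the jaws open and shut (so a half turn about z gives the same grasp; the last joint's range is limited). The gripper opens to 85 mm and grips with 20 to 120 N. Pads are 22 mm wide; open, the fingers measure 114 mm over their backs; the gripper's body (76 mm by 85 mm) begins 54 mm behind the grasp point. The pads swing forward as they close: fully open they stand 13 mm farther back than shut.
Start: joints at [1.232, 0.308, 1.634, -0, 1.2, -0.07], TCP at [0.166, 0.603, 0.231] pointing down, gripper open.
Joint ranges: [-3.06, 3.06], [-0.79, 1.96], [0.05, 2.63], [-1.19, 4.34], [0.05, 2.64], [-2.94, 2.94]. Speed limits (rad/s): [2.79, 2.79, 3.14, 3.14, 3.14, 3.14].

### API

Orientations are given as a unit quaternion [x, y, z, w].
In Python, from bench import sensors, eyes, env gives the robot as it stands.
- The arm moves only by the shell command python3 -m crank 'ROWS' [FORCE]. ROWS is JSON, a list of rows, each a list of 7 numbers: the shift along the tool's x, y, z in mm, then the turn, a rotation vector about the tool's x, y, z in rad, then the finger opening in mm, from 0 to 85.4. A call has 1 to 5 rows; each row shifts and turns the commanded pose from where the row before left it, along the tool's axes as they then stand; what a row does not reach is not made up. A row lasts 1/10 s, in which the tool goes at most 50 mm and 8.59 degrees, less where a joint would pass 70% of its speed; a pose out of reach is approached as far as the arm can. A call is refused whole if a number of a shift passes 50 or a number of a turn 0.15, either way. A call with a gripper value outside its range is refused whole. The fingers move at their own pace and stop on an object; FORCE is the grip in N (left out, the last holds). Time passes only in rows, so rows that do not move let the fingers close. It gives the time, the measured TCP pose, the force and the opening at its end, in the units of the state.
- sensors.get_state(): the state, without advancing time (a new reading comes with each control period).
- eyes.camera(name): name is "scene" or "side" or "wrist"; returns a dict with "img" (420x560x3 uint8, red, green, blue), "range_z" (420x560 float32, m along the optical axis (not along the pixel's ray), 0 where there is no reading), "K" (3x3 intrinsics, pixels), "R" (3x3) and "t" (3): a world point X has camera coordinates R X + t; the wrist camera has in their place "hand_eye" (4x4, takes a point from camera to tool coordinates, whose origin is the TCP and whose axes are the flange's). Camera axes: x right, y down, z forward; pixel columns grow to the right and rows downward; lengths in m; the calibration is good to about 2 mm. A picture is of the moment at which its call begins: read the wrist's pose just before it.
- env.close_job(): hands the job in, once; it reports no verdict.
Trained networks look in a picture, given as the dict that the camera call returned (one of the last four; its "shot" number tells which), for a name from the list of things; names that differ only in an ending like _2 or _b are one class to them, and where a whole thing is asked for, a point or a joint stands for the part that bears it (a point fixed in the world has none). Each returns a list of dicts, best first, with "confidence" (0 to 1); they miss things now and then, are a little off and sometimes report something else, mostly with a low value. They report only what shows in the picture. A call takes as long as a camera call. They do not tell look-alikes from the thing itself.
- eyes.find_in(query, picture): "position" ([x, y, z] in m, in world coordinates, good to about 4 mm: the middle of the surface that is visible of it).
- eyes.masks_of(query, picture): "mask" (420x560 bool, what is visible of it).
- eyes.landmark_of(query, picture): "position" ([x, y, z] in m, in world coordinates, good to about 4 mm: a listed point, or the origin of a listed thing).
The state is a dict: "clock": time; "joints": joint angles; "joint_velocities": joint speeds; "joint_efforts": joint torques, N m; "eef_pos": TCP position; "ee_rot": TCP orientation; "wrist_force": force on the tool from outside, world axes, zero at the start; "ft_torque": the same for the moment, N m; "opening": finger opening in m.
Only numpy, scipy, OpenCV 4.12 (cv2) and the standard library are available. Lean on these libraries where they do the work, as an engineer would, in place of code of your own. Each camera call takes 0.05 s, during which the arm holds its last target. There are 200 camera calls.

## Working session

There is one attempt and no reset: what is moved stays moved. The work goes in short steps, Python scripts to look and compute and a shell command to move; the robot and the scene stay as the last step left them, time stands still between calls to the robot, and variables do not carry over. Pictures are saved under pics/ and viewed, on a budget of 10 in all, crops included, one or two more only if the job needs it, and the job is handed in when it is done.

```bash
ls; mkdir -p pics; cat > h.py <<'E'
import numpy as np, cv2
from scipy.spatial.transform import Rotation as Rn
from bench import sensors, eyes, env
def world(p):
    z=p["range_z"]; v,u=np.indices(z.shape); K=p["K"]
    c=np.stack([(u-K[0,2])/K[0,0]*z,(v-K[1,2])/K[1,1]*z,z],-1)
    return (c-p["t"])@p["R"]
def st():
    s=sensors.get_state(); print(s["clock"],np.round(s["eef_pos"],4),np.round(s["ee_rot"],4),np.round(s["wrist_force"],2),np.round(s["joints"],3),s["opening"]); return s
E
python3 - <<'E'
from h import *
s=st(); print(np.round(Rn.from_quat(s["ee_rot"]).as_matrix(),3))
for n in ("scene","side"):
    p=eyes.camera(n); cv2.imwrite(f"pics/{n}0.png",p["img"][...,::-1])
    print(n,np.round(-p["R"].T@p["t"],3))
    for q in ("slab","rail","jar","left_push","right_push","flask","dish","bottle","left_plunger","right_plunger"):
        for r in eyes.landmark_of(q,p)[:3]: print(q,np.round(r["position"],3),round(r["confidence"],2))
E
```

```text
pics
0.0 [0.1657 0.6018 0.2301] [ 1.34e-01  9.91e-01 -1.10e-03 -2.00e-04] [ 0.02 -0.1  -0.74] [ 1.232  0.309  1.635 -0.     1.2   -0.07 ] 0.08535890422577365
[[-0.964  0.266 -0.001]
 [ 0.266  0.964 -0.002]
 [ 0.    -0.002 -1.   ]]
scene [-0.277 -1.001  0.643]
slab [ 0.543 -0.117 -0.002] 0.87
rail [ 0.705 -0.104  0.002] 0.77
jar [ 0.489 -0.338 -0.002] 0.86
jar [0.49  0.107 0.003] 0.74
jar [ 0.366 -0.093 -0.004] 0.64
left_push [0.459 0.005 0.034] 0.88
right_push [ 0.475 -0.256  0.034] 0.59
flask [0.69  0.27  0.004] 0.79
dish [ 0.494  0.368 -0.001] 0.8
bottle [ 0.648 -0.465 -0.002] 0.77Traceback (most recent call last):
  File "<stdin>", line 7, in <module>
ValueError: it knows: bottle, dish, flask, jar, left_push, rail, right_push, slab
```

```bash
python3 - <<'E'
from h import *
for n in ("scene","side"):
    p=eyes.camera(n); cv2.imwrite(f"pics/{n}0.png",p["img"][...,::-1]); W=world(p)
    print(n,np.round(-p["R"].T@p["t"],3))
    for q in ("slab","rail","jar","left_push","right_push","flask","dish","bottle"):
        for r in eyes.landmark_of(q,p)[:5]: print(q,np.round(r["position"],3),round(r["confidence"],2))
    for q in ("slab","rail"):
        for r in eyes.masks_of(q,p)[:1]:
            P=W[r["mask"]&(p["range_z"]>0)]
            h=np.median(P[P[:,2]>0.045][:,2]); T=P[abs(P[:,2]-h)<0.006][:,:2].astype(np.float32)
            b=cv2.minAreaRect(T); print(q,"top z",h,len(T),b, np.round(cv2.boxPoints(b),3).tolist())
E
```

```text
scene [-0.277 -1.001  0.643]
slab [ 0.542 -0.117  0.001] 0.84
rail [ 0.706 -0.106 -0.   ] 0.69
jar [0.489 0.106 0.001] 0.95
jar [ 0.49  -0.339 -0.001] 0.79
jar [ 0.359 -0.09  -0.004] 0.77
left_push [0.459 0.005 0.032] 0.71
flask [0.691 0.271 0.002] 0.74
flask [ 0.556 -0.121  0.063] 0.33
bottle [ 0.647 -0.462 -0.001] 0.85
slab top z 0.05871188694868691 2029 ((0.538282036781311, -0.13896405696868896), (0.16248218715190887, 0.3512125611305237), 3.459105968475342) [[0.44699999690055847, 0.03099999949336052], [0.46799999475479126, -0.3190000057220459], [0.6299999952316284, -0.3089999854564667], [0.609000027179718, 0.04100000113248825]]
rail top z 0.05215683910759525 231 ((0.7057533264160156, -0.12973669171333313), (0.20793887972831726, 0.09223410487174988), 65.55072021484375) [[0.6209999918937683, -0.20499999821186066], [0.7049999833106995, -0.24300000071525574], [0.7910000085830688, -0.05400000140070915], [0.7070000171661377, -0.01600000075995922]]
side [ 0.32  -1.154  0.683]
slab [ 0.546 -0.118 -0.   ] 0.9
slab [ 0.557 -0.126  0.055] 0.49
rail [ 0.704 -0.099  0.001] 0.7
jar [ 0.496 -0.3
[... 158 characters left out ...]
 0.472 -0.256  0.035] 0.84
flask [0.694 0.271 0.   ] 0.72
slab top z 0.05616074719825756 2926 ((0.5405993461608887, -0.11968973278999329), (0.15482302010059357, 0.30540356040000916), 4.268030166625977) [[0.4519999921321869, 0.027000000700354576], [0.4749999940395355, -0.27799999713897705], [0.6290000081062317, -0.26600000262260437], [0.6060000061988831, 0.03799999877810478]]
rail top z 0.050087961211436986 360 ((0.7220923900604248, -0.10541680455207825), (0.03159068524837494, 0.1628107875585556), 0.7510861754417419) [[0.7049999833106995, -0.024000000208616257], [0.7070000171661377, -0.18700000643730164], [0.7390000224113464, -0.18700000643730164], [0.7369999885559082, -0.024000000208616257]]
```

View pics/scene0.png

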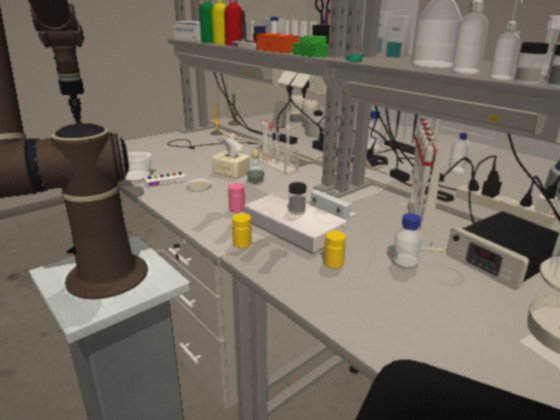

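View pics/side0.png

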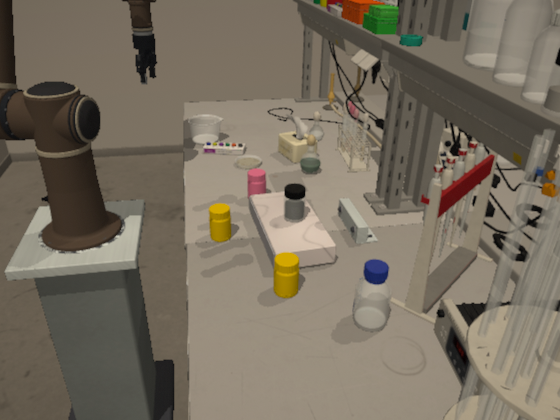

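```bash
python3 -m crank '[[0,0,0,0,0,-0.112,0],[0,0,0,0,0,-0.112,0],[0,0,0,0,0,-0.112,0],[-16,-44,0,0,0,0,0],[-16,-44,0,0,0,0,0]]' 60 >/dev/null
python3 -m crank '[[-16,-44,0,0,0,0,0],[-16,-44,0,0,0,0,0],[-16,-44,0,0,0,0,0],[-16,-44,0,0,0,0,0],[-16,-44,0,0,0,0,0]]' >/dev/null
python3 -m crank '[[-16,-44,0,0,0,0,0],[-16,-44,0,0,0,0,0],[-16,-44,0,0,0,0,0],[-16,-44,0,0,0,0,0],[-16,-44,0,0,0,0,0]]' >/dev/null
python3 -m crank '[[-16,-44,20,0,0,0,0],[-16,-44,20,0,0,0,0],[0,0,30,0,0,0,0],[0,0,30,0,0,0,0],[0,0,0,0,0,0,0]]'
python3 - <<'E'
from h import *
s=st(); print(np.round(Rn.from_quat(s["ee_rot"]).as_matrix(),3))
p=eyes.camera("wrist"); cv2.imwrite("pics/wrist0.png",p["img"][...,::-1])
print(np.round(p["hand_eye"],3))
p=eyes.camera("side"); cv2.imwrite("pics/side1.png",cv2.resize(p["img"][120:300,180:400,::-1],None,fx=3,fy=3))
E
```

```text
clock: 3.55
eef_pos: [0.4263, 0.0042, 0.1285]
ee_rot: [-0.033, 0.999, 0.001, -0.005]
wrist_force: [-0.6, 0.5, 0.4]
opening: -0.0002
3.55 [0.4263 0.0042 0.1285] [-3.280e-02  9.994e-01  6.000e-04 -4.600e-03] [-0.6   0.5   0.36] [-0.092  0.066  2.16   0.     0.926 -1.729] -0.00020036236746425295
[[-0.998 -0.066 -0.009]
 [-0.066  0.998  0.001]
 [ 0.009  0.001 -1.   ]]
[[-0.001 -0.966 -0.26   0.066]
 [ 1.    -0.    -0.001  0.   ]
 [ 0.    -0.26   0.966 -0.142]
 [ 0.     0.     0.     1.   ]]
```

View pics/wrist0.png

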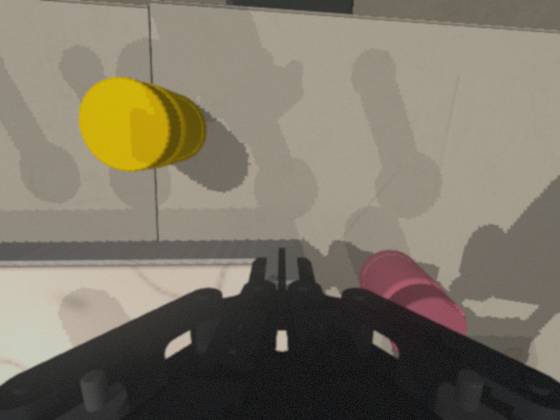

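```bash
python3 -m crank '[[0,0,40,0,0,0,0],[0,0,40,0,0,0,0],[0,0,23,0,0,0,0],[-5,0,0,0,0,0,0],[-3,0,0,0,0,0,0]]'
for i in 1 ; do python3 -m crank '[[-1,0,0,0,0,0,0],[-1,0,0,0,0,0,0],[-1,0,0,0,0,0,0]]'; python3 -m crank '[[-1,0,0,0,0,0,0],[-1,0,0,0,0,0,0],[-1,0,0,0,0,0,0]]'; done
```

```text
clock: 4.15
eef_pos: [0.4407, 0.0053, 0.0307]
ee_rot: [-0.034, 0.999, -0.0, 0.002]
wrist_force: [0.4, -0.5, 0.5]
opening: -0.0002
clock: 4.45
eef_pos: [0.4426, 0.0052, 0.0304]
ee_rot: [-0.034, 0.999, -0.0, 0.001]
wrist_force: [0.3, -0.3, 0.3]
opening: -0.0003
clock: 4.75
eef_pos: [0.4433, 0.0055, 0.0289]
ee_rot: [-0.034, 0.999, 0.0, -0.001]
wrist_force: [-2.1, -0.8, 0.8]
opening: -0.0004
```

```bash
python3 -m crank '[[-1,0,0,0,0,0,0],[-1,0.2,0,0,0,0,0],[-1,0.2,0,0,0,0,0]]'; python3 -m crank '[[-1,0.3,0,0,0,0,0],[-1,0.3,0,0,0,0,0],[-1,0.3,0,0,0,0,0]]';python3 -m crank '[[-1,0.3,0,0,0,0,0],[-1,0.3,0,0,0,0,0]]'
```

```text
clock: 5.05
eef_pos: [0.4431, 0.0061, 0.0278]
ee_rot: [-0.034, 0.999, 0.0, -0.004]
wrist_force: [-7.3, -1.0, 1.7]
opening: 0.0001
clock: 5.35
eef_pos: [0.443, 0.0071, 0.0269]
ee_rot: [-0.034, 0.999, 0.0, -0.008]
wrist_force: [-11.3, -3.4, 2.7]
opening: 0.0001
clock: 5.55
eef_pos: [0.4429, 0.0078, 0.0263]
ee_rot: [-0.034, 0.999, 0.0, -0.01]
wrist_force: [-14.5, -3.2, 3.2]
opening: -0.0002
```

```bash
python3 -m crank '[[-0.5,0.3,-1,0,0,0,0],[-0.5,0.3,-1,0,0,0,0],[-0.5,0.2,-1,0,0,0,0]]'; python3 -m crank '[[-0.7,0.3,-0.5,0,0,0,0],[-0.7,0.3,-0.5,0,0,0,0]]';python3 -m crank '[[-0.7,0.3,-0.5,0,0,0,0],[-0.7,0.3,-0.5,0,0,0,0]]'
```

```text
clock: 5.85
eef_pos: [0.4428, 0.009, 0.0282]
ee_rot: [-0.034, 0.999, 0.001, -0.011]
wrist_force: [-13.4, -2.1, -3.2]
opening: -0.0001
clock: 6.05
eef_pos: [0.4428, 0.0096, 0.0287]
ee_rot: [-0.034, 0.999, 0.001, -0.012]
wrist_force: [-13.5, -3.1, -2.3]
opening: -0.0001
clock: 6.25
eef_pos: [0.4441, 0.0106, 0.0296]
ee_rot: [-0.034, 0.999, 0.001, -0.012]
wrist_force: [-13.4, -1.6, -4.4]
opening: -0.0
```

```bash
python3 -m crank '[[-1.5,0.5,0,0,0,0.007,0],[-1.5,0.5,0,0,0,0.007,0],[-1.5,0.5,0,0,0,0.007,0]]'; python3 -m crank '[[-1.9,0.7,0,0,0,0.009,0],[-1.9,0.7,0,0,0,0.009,0],[-1.9,0.7,0,0,0,0.009,0]]'; python3 -m crank '[[-1.9,0.7,0,0,0,0.009,0],[-1.9,0.7,0,0,0,0.009,0],[-1.9,0.7,0,0,0,0.009,0]]'
```

```text
clock: 6.55
eef_pos: [0.4477, 0.0126, 0.0296]
ee_rot: [-0.023, 1.0, 0.001, -0.013]
wrist_force: [-15.7, -0.6, 0.0]
opening: -0.0002
clock: 6.85
eef_pos: [0.4528, 0.0151, 0.0296]
ee_rot: [-0.01, 1.0, 0.001, -0.014]
wrist_force: [-16.4, 1.0, 1.7]
opening: -0.0003
clock: 7.15
eef_pos: [0.458, 0.0175, 0.0296]
ee_rot: [0.004, 1.0, 0.001, -0.014]
wrist_force: [-17.8, 1.4, 2.8]
opening: 0.0003
```

```bash
python3 -m crank '[[-1.6,1.1,-0.8,0,0,0.008,0],[-1.6,1.1,-0.8,0,0,0.008,0],[-1.6,1.1,-0.5,0,0,0.008,0]]'; python3 -m crank '[[-1.8,1,-0.2,0,0,0.008,0],[-1.8,1,-0.2,0,0,0.008,0],[-1.8,1,-0.2,0,0,0.008,0]]'; python3 - <<'E'
from h import *
p=eyes.camera("side")
for q in ("slab","left_push","right_push"):
    for r in eyes.landmark_of(q,p)[:1]: print(q,np.round(r["position"],3),round(r["confidence"],2))
r=eyes.masks_of("slab",p)[0]; W=world(p); P=W[r["mask"]&(p["range_z"]>0)]
T=P[(abs(P[:,2]-.0565)<0.005)][:,:2].astype(np.float32); b=cv2.minAreaRect(T); print(b)
E
```

```text
clock: 7.45
eef_pos: [0.4643, 0.0203, 0.0314]
ee_rot: [0.016, 1.0, 0.0, -0.013]
wrist_force: [-13.3, -0.1, -3.7]
opening: 0.0001
clock: 7.75
eef_pos: [0.4699, 0.023, 0.0319]
ee_rot: [0.028, 1.0, 0.0, -0.013]
wrist_force: [-14.8, -0.4, -3.2]
opening: -0.0002
slab [ 0.554 -0.119  0.001] 0.92
left_push [0.485 0.021 0.032] 0.7
right_push [ 0.462 -0.246  0.033] 0.58
((0.5481348633766174, -0.11839903891086578), (0.3054998517036438, 0.1530819684267044), 86.42269134521484)
```

```bash
python3 -m crank '[[-1.9,1,-0.2,0,0,0.009,0],[-1.9,1,-0.2,0,0,0.009,0],[-1.9,1,-0.2,0,0,0.009,0],[-1.9,1,-0.2,0,0,0.009,0]]'; python3 -m crank '[[-1.9,1,-0.2,0,0,0.009,0],[-1.9,1,-0.2,0,0,0.009,0],[-1.9,1,-0.2,0,0,0.009,0],[-1.9,1,-0.2,0,0,0.009,0]]';  python3 -m crank '[[-1.9,1,-0.2,0,0,0.009,0],[-1.9,1,-0.2,0,0,0.009,0],[-1.9,1,-0.2,0,0,0.009,0],[-1.9,1,-0.2,0,0,0.009,0]]'
```

```text
clock: 8.4
eef_pos: [0.4778, 0.0265, 0.0327]
ee_rot: [0.046, 0.999, -0.0, -0.013]
wrist_force: [-13.6, 1.0, -3.6]
opening: 0.0002
clock: 8.8
eef_pos: [0.4858, 0.0298, 0.0334]
ee_rot: [0.064, 0.998, -0.0, -0.013]
wrist_force: [-13.7, 0.1, -3.3]
opening: -0.0
clock: 9.2
eef_pos: [0.4939, 0.0327, 0.0341]
ee_rot: [0.082, 0.997, -0.0, -0.013]
wrist_force: [-13.3, 1.9, -2.6]
opening: 0.0003
```

```bash
python3 -m crank '[[-1.9,1,-0.1,0,0,0.009,0],[-1.9,1,-0.1,0,0,0.009,0],[-1.9,1,-0.1,0,0,0.009,0],[-1.9,1,-0.1,0,0,0.009,0],[-1.9,1,-0.1,0,0,0.009,0]]'; python3 -m crank '[[5,0,0,0,0,0,0],[15,0,0,0,0,0,0],[15,-10,-20,0,0,0,0],[0,-20,-40,0,0,0,0],[0,0,-10,0,0,0,0]]'
cat > m.py <<'E'
from h import *
def meas(tag=None):
    for n in ("side","scene"):
        p=eyes.camera(n); W=world(p)
        for q in ("slab","left_push","right_push","rail"):
            for r in eyes.landmark_of(q,p)[:1]: print(n,q,np.round(r["position"],3),round(r["confidence"],2))
        for r in eyes.masks_of("slab",p)[:1]:
            P=W[r["mask"]&(p["range_z"]>0)]; T=P[(abs(P[:,2]-(.0565 if n=="side" else .0585))<0.005)][:,:2].astype(np.float32)
            b=cv2.minAreaRect(T); print(n,np.round(b[0],4),np.round(b[1],3),round(b[2],2))
        if tag: cv2.imwrite(f"pics/{n}{tag}.png",cv2.resize(p["img"][130:290,200:420,::-1],None,fx=3,fy=3))
E
python3 -c "
from m import *
st();meas('2')"
```

```text
clock: 9.7
eef_pos: [0.5044, 0.0359, 0.0347]
ee_rot: [0.105, 0.994, -0.001, -0.013]
wrist_force: [-14.2, 1.3, -4.0]
opening: 0.0001
clock: 10.2
eef_pos: [0.4789, 0.0118, 0.1129]
ee_rot: [0.105, 0.994, -0.0, 0.004]
wrist_force: [1.0, 0.5, 0.2]
opening: 0.0
10.2 [0.4789 0.0118 0.1129] [ 1.048e-01  9.945e-01 -1.000e-04  4.000e-03] [1.01 0.47 0.22] [-6.600e-02  1.810e-01  2.066e+00 -1.000e-03  8.860e-01 -1.426e+00] 3.7695247131377365e-05
side slab [ 0.564 -0.122  0.003] 0.72
side left_push [0.515 0.03  0.032] 0.83
side right_push [ 0.452 -0.227  0.034] 0.82
side rail [ 0.706 -0.098 -0.   ] 0.94
side [ 0.558  -0.1196] [0.305 0.154] 76.34
scene slab [ 0.56  -0.12  -0.001] 0.62
scene left_push [0.516 0.028 0.032] 0.95
scene right_push [ 0.453 -0.228  0.029] 0.85
scene rail [ 0.704 -0.107  0.003] 0.96
scene [ 0.553  -0.1174] [0.305 0.156] 76.57
```

```bash
python3 -m crank '[[0,0,0,0,0,0.03,0],[0,-48,0,0,0,0,0],[0,-48,0,0,0,0,0],[0,-48,0,0,0,0,0],[0,-48,0,0,0,0,0]]'; python3 -m crank '[[0,-47,0,0,0,0,0],[0,0,40,0,0,0,0],[0,0,40,0,0,0,0],[0,0,2,0,0,0,0],[0,0,0,0,0,0,0]]'
python3 -c "
from m import *
s=st();p=eyes.camera('side');cv2.imwrite('pics/side3.png',cv2.resize(p['img'][130:330,180:400,::-1],None,fx=3,fy=3))"
```

```text
clock: 11.3
eef_pos: [0.4301, -0.1749, 0.1096]
ee_rot: [0.119, 0.993, -0.0, 0.0]
wrist_force: [0.7, -0.7, 0.2]
opening: 0.0001
clock: 11.8
eef_pos: [0.4184, -0.2184, 0.0268]
ee_rot: [0.119, 0.993, 0.001, -0.002]
wrist_force: [-0.4, 0.3, 0.5]
opening: -0.0001
11.8 [ 0.4184 -0.2184  0.0268] [ 1.191e-01  9.929e-01  8.000e-04 -1.500e-03] [-0.44  0.3   0.5 ] [-0.573  0.335  2.103  0.     0.706 -1.906] -6.755621729091492e-05
```

View pics/side3.png

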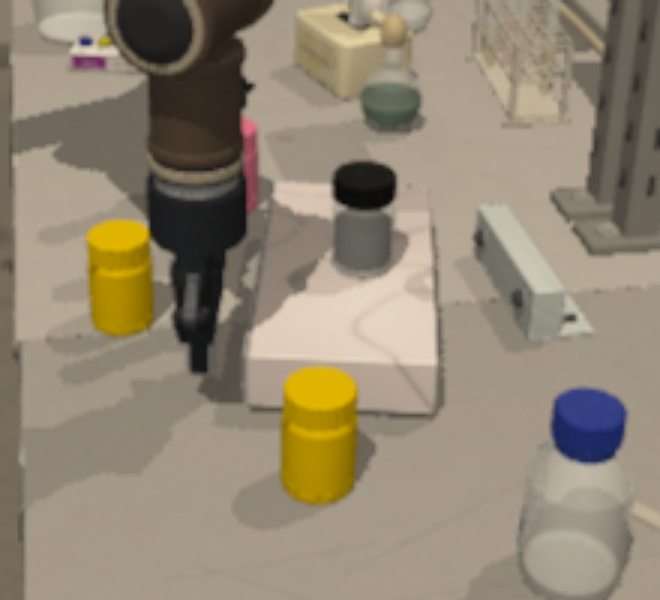

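```bash
python3 -m crank '[[-5,0,-1,0,0,0,0],[-5,0,-1,0,0,0,0],[-2,0,0,0,0,0,0],[-1,0,0,0,0,0,0]]'; python3 -m crank '[[-1,0,0,0,0,0,0],[-1,0,0,0,0,0,0],[-1,0,0,0,0,0,0],[-1,0,0,0,0,0,0]]';  python3 -m crank '[[-1,0,0,0,0,0,0],[-1,0,0,0,0,0,0],[-1,0,0,0,0,0,0],[-1,0,0,0,0,0,0]]'
```

```text
clock: 12.25
eef_pos: [0.4335, -0.2227, 0.0308]
ee_rot: [0.119, 0.993, -0.001, 0.001]
wrist_force: [0.1, 0.2, 0.0]
opening: -0.0001
clock: 12.65
eef_pos: [0.4358, -0.2231, 0.0295]
ee_rot: [0.119, 0.993, 0.0, -0.0]
wrist_force: [-0.2, 0.2, -0.4]
opening: 0.0002
clock: 13.05
eef_pos: [0.4399, -0.2241, 0.0296]
ee_rot: [0.119, 0.993, 0.0, -0.0]
wrist_force: [-0.3, 0.2, 0.4]
opening: 0.0001
```

```bash
python3 -m crank '[[-1,0,0,0,0,0,0],[-1,0,0,0,0,0,0],[-1,-0.2,0,0,0,0,0],[-1,-0.3,0,0,0,0,0]]';  python3 -m crank '[[-1,-0.3,-0.3,0,0,0,0],[-1,-0.3,-0.3,0,0,0,0],[-1,-0.3,-0.3,0,0,0,0]]';  python3 -m crank '[[-1,-0.3,-0.4,0,0,0,0],[-1,-0.3,-0.4,0,0,0,0],[-1,-0.3,-0.4,0,0,0,0]]'
```

```text
clock: 13.45
eef_pos: [0.4419, -0.2247, 0.029]
ee_rot: [0.119, 0.993, 0.001, -0.002]
wrist_force: [-4.9, 1.3, 0.7]
opening: -0.0
clock: 13.75
eef_pos: [0.4418, -0.2247, 0.029]
ee_rot: [0.119, 0.993, 0.002, -0.005]
wrist_force: [-8.2, 2.0, 2.5]
opening: -0.0002
clock: 14.05
eef_pos: [0.4417, -0.2246, 0.0291]
ee_rot: [0.119, 0.993, 0.003, -0.008]
wrist_force: [-12.1, 5.4, 1.9]
opening: -0.0001
```

```bash
python3 -m crank '[[-1,-0.5,-0.7,0,0,0,0],[-1,-0.5,-0.7,0,0,0,0]]';  python3 -m crank '[[-1,-0.5,-0.7,0,0,-0.003,0],[-1,-0.5,-0.5,0,0,-0.003,0]]';  python3 -m crank '[[-1.5,-0.7,-0.2,0,0,-0.007,0],[-1.5,-0.7,-0.2,0,0,-0.007,0]]'
```

```text
clock: 14.25
eef_pos: [0.4417, -0.2247, 0.0293]
ee_rot: [0.119, 0.993, 0.004, -0.01]
wrist_force: [-11.8, 5.9, -3.0]
opening: -0.0002
clock: 14.45
eef_pos: [0.4419, -0.2255, 0.0297]
ee_rot: [0.116, 0.993, 0.005, -0.012]
wrist_force: [-12.9, 5.2, -3.9]
opening: -0.0004
clock: 14.65
eef_pos: [0.4446, -0.2278, 0.03]
ee_rot: [0.108, 0.994, 0.005, -0.011]
wrist_force: [-13.8, 4.0, -3.7]
opening: -0.0002
```

Moving at ~14.5 N. Continue the swing.

```bash
python3 -m crank '[[-1.9,-1,-0.1,0,0,-0.009,0],[-1.9,-1,-0.1,0,0,-0.009,0],[-1.9,-1,-0.1,0,0,-0.009,0]]';  python3 -m crank '[[-1.9,-1,-0.2,0,0,-0.009,0],[-1.9,-1,-0.2,0,0,-0.009,0],[-1.9,-1,-0.2,0,0,-0.009,0],[-1.9,-1,-0.2,0,0,-0.009,0]]';  python3 -m crank '[[-1.9,-1,-0.2,0,0,-0.009,0],[-1.9,-1,-0.2,0,0,-0.009,0],[-1.9,-1,-0.2,0,0,-0.009,0],[-1.9,-1,-0.2,0,0,-0.009,0]]'
```

```text
clock: 14.95
eef_pos: [0.4496, -0.2321, 0.0303]
ee_rot: [0.095, 0.995, 0.005, -0.011]
wrist_force: [-13.2, 4.4, -2.7]
opening: 0.0001
clock: 15.35
eef_pos: [0.4563, -0.2377, 0.031]
ee_rot: [0.077, 0.997, 0.005, -0.011]
wrist_force: [-12.2, 3.7, -3.4]
opening: -0.0004
clock: 15.75
eef_pos: [0.4633, -0.243, 0.0318]
ee_rot: [0.059, 0.998, 0.005, -0.011]
wrist_force: [-13.8, 2.8, -3.5]
opening: 0.0001
```

```bash
python3 -c "
from m import *
meas()"
```

```text
side slab [ 0.569 -0.124  0.002] 0.68
side right_push [ 0.472 -0.243  0.033] 0.66
side rail [ 0.706 -0.099 -0.001] 0.95
side [ 0.5652 -0.1234] [0.302 0.154] 83.76
scene slab [ 0.568 -0.12   0.   ] 0.58
scene left_push [0.504 0.017 0.034] 0.58
scene right_push [ 0.474 -0.245  0.032] 0.72
scene rail [ 0.705 -0.106 -0.001] 0.66
scene [ 0.5598 -0.1185] [0.306 0.155] 84.96
```

```bash
python3 -m crank '[[-2.2,-1.2,-0.2,0,0,-0.0105,0],[-2.2,-1.2,-0.2,0,0,-0.0105,0],[-2.2,-1.2,-0.2,0,0,-0.0105,0],[-2.2,-1.2,-0.2,0,0,-0.0105,0],[-2.2,-1.2,-0.2,0,0,-0.0105,0]]';  python3 -m crank '[[-2.2,-1.2,-0.1,0,0,-0.0105,0],[-2.2,-1.2,-0.1,0,0,-0.0105,0],[-2.2,-1.2,-0.1,0,0,-0.0105,0],[-2.2,-1.2,-0.1,0,0,-0.0105,0],[-2.2,-1.2,-0.1,0,0,-0.0105,0]]'; python3 -m crank '[[-2.2,-1.2,-0.1,0,0,-0.0105,0],[-2.2,-1.2,-0.1,0,0,-0.0105,0],[-2.2,-1.2,-0.1,0,0,-0.0105,0],[-2.2,-1.2,-0.1,0,0,-0.0105,0],[-2.2,-1.2,-0.1,0,0,-0.0105,0]]'; python3 -c "
from m import *
meas('4')"
```

```text
clock: 16.85
eef_pos: [0.4739, -0.2503, 0.0328]
ee_rot: [0.033, 0.999, 0.005, -0.011]
wrist_force: [-13.3, 2.6, -4.5]
opening: 0.0001
clock: 17.35
eef_pos: [0.4847, -0.257, 0.0334]
ee_rot: [0.006, 1.0, 0.005, -0.011]
wrist_force: [-12.7, 2.3, -2.3]
opening: -0.0001
clock: 17.85
eef_pos: [0.4959, -0.2633, 0.0339]
ee_rot: [-0.02, 1.0, 0.005, -0.01]
wrist_force: [-13.4, 1.5, -2.1]
opening: 0.0001
side slab [ 0.581 -0.126 -0.001] 0.66
side left_push [0.491 0.003 0.032] 0.97
side right_push [ 0.506 -0.259  0.032] 0.77
side rail [ 0.706 -0.1   -0.   ] 0.79
side [ 0.5741 -0.13  ] [0.152 0.294] 5.03
scene slab [ 0.576 -0.121  0.001] 0.66
scene left_push [0.489 0.002 0.032] 0.66
scene right_push [ 0.508 -0.26   0.033] 0.85
scene rail [ 0.704 -0.106 -0.001] 0.78
scene [ 0.5695 -0.1214] [0.16  0.304] 5.33
```

```bash
python3 -m crank '[[-2.2,-1.2,-0.1,0,0,-0.013,0],[-2.2,-1.2,-0.1,0,0,-0.013,0],[-2.2,-1.2,-0.1,0,0,-0.013,0],[-2.2,-1.2,-0.1,0,0,-0.013,0],[-2.2,-1.2,-0.1,0,0,-0.013,0]]';  python3 -m crank '[[-2.2,-1.2,-0.1,0,0,-0.013,0],[-2.2,-1.2,-0.1,0,0,-0.013,0],[-2.2,-1.2,-0.1,0,0,-0.013,0],[-2.2,-1.2,-0.1,0,0,-0.013,0],[-2.2,-1.2,-0.1,0,0,-0.013,0]]'; python3 -m crank '[[-2.2,-1.2,-0.1,0,0,-0.01,0],[-2.2,-1.2,-0.1,0,0,-0.01,0],[-2.2,-1.2,-0.1,0,0,-0.01,0]]'; python3 -m crank '[[5,0,0,0,0,0,0],[15,0,0,0,0,0,0],[15,10,-20,0,0,0,0],[0,20,-40,0,0,0,0],[0,40,-10,0,0,0,0]]'; python3 -c "
from m import *
meas('5')"
```

```text
clock: 18.95
eef_pos: [0.5074, -0.269, 0.0345]
ee_rot: [-0.052, 0.999, 0.005, -0.01]
wrist_force: [-14.6, 1.3, -3.7]
opening: -0.0004
clock: 19.45
eef_pos: [0.5193, -0.2741, 0.035]
ee_rot: [-0.085, 0.996, 0.005, -0.01]
wrist_force: [-13.4, -0.1, -1.7]
opening: -0.0001
clock: 19.75
eef_pos: [0.5265, -0.2768, 0.0354]
ee_rot: [-0.1, 0.995, 0.005, -0.01]
wrist_force: [-13.7, -0.8, -2.0]
opening: -0.0
clock: 20.25
eef_pos: [0.492, -0.2219, 0.115]
ee_rot: [-0.097, 0.995, -0.004, 0.005]
wrist_force: [1.7, -0.2, 0.9]
opening: 0.0001
side slab [ 0.587 -0.126 -0.003] 0.65
side left_push [ 0.48  -0.011  0.034] 0.85
side right_push [ 0.534 -0.267  0.032] 0.93
side rail [ 0.708 -0.101 -0.001] 0.59
side [ 0.5818 -0.1265] [0.156 0.303] 13.35
scene slab [ 0.586 -0.124 -0.002] 0.93
scene left_push [0.493 0.365 0.004] 0.72
scene right_push [ 0.537 -0.268  0.03 ] 0.92
scene rail [ 0.705 -0.104  0.002] 0.63
scene [ 0.5781 -0.1227] [0.161 0.304] 13.82
```

```bash
python3 -m crank '[[0,41,0,0,0,-0.026,0],[-1,41,0,0,0,0,0],[-1,41,0,0,0,0,0],[-1,41,0,0,0,0,0],[-1,41,0,0,0,0,0]]'; python3 -m crank '[[0,0,40,0,0,0,0],[0,0,40,0,0,0,0],[0,0,2,0,0,0,0],[-2,0,0,0,0,0,0],[-2,0,0,0,0,0,0]]'
python3 -m crank '[[-2,0,0,0,0,0,0],[-2,0,0,0,0,0,0],[-1,0,0,0,0,0,0],[-1,0,0,0,0,0,0],[-1,0,0,0,0,0,0]]'
```

```text
clock: 21.35
eef_pos: [0.447, -0.0158, 0.1098]
ee_rot: [-0.111, 0.994, 0.0, 0.0]
wrist_force: [0.4, -0.0, 0.4]
opening: 0.0001
clock: 21.85
eef_pos: [0.4532, -0.0167, 0.0294]
ee_rot: [-0.111, 0.994, -0.0, 0.001]
wrist_force: [0.1, -0.2, 0.2]
opening: 0.0002
clock: 22.35
eef_pos: [0.4582, -0.0146, 0.0281]
ee_rot: [-0.112, 0.994, -0.0, 0.0]
wrist_force: [0.3, -0.2, -0.7]
opening: 0.0003
```

```bash
python3 -m crank '[[-1,0,0,0,0,0,0],[-1,0,0,0,0,0,0],[-1,0,0,0,0,0,0],[-1,0,0,0,0,0,0],[-1,0,0,0,0,0,0]]'; python3 -m crank '[[-1,0.2,0,0,0,0,0],[-1,0.2,0,0,0,0,0],[-1,0.2,0,0,0,0,0],[-1,0.2,0,0,0,0,0]]'; python3 -m crank '[[-1,0.3,-0.3,0,0,0,0],[-1,0.3,-0.3,0,0,0,0],[-1,0.3,-0.3,0,0,0,0]]'
```

```text
clock: 22.85
eef_pos: [0.463, -0.0134, 0.0278]
ee_rot: [-0.112, 0.994, 0.0, -0.0]
wrist_force: [0.1, -0.0, -0.0]
opening: 0.0002
clock: 23.25
eef_pos: [0.4666, -0.0118, 0.0279]
ee_rot: [-0.112, 0.994, 0.0, -0.0]
wrist_force: [-1.9, -1.7, 0.5]
opening: -0.0003
clock: 23.55
eef_pos: [0.4662, -0.0104, 0.0278]
ee_rot: [-0.112, 0.994, 0.0, -0.003]
wrist_force: [-7.3, -3.8, 0.8]
opening: 0.0005
```

```bash
python3 -m crank '[[-1,0.3,-0.5,0,0,0,0],[-1,0.3,-0.5,0,0,0,0],[-1,0.3,-0.5,0,0,0,0]]'; python3 -m crank '[[-1,0.4,-0.7,0,0,0.001,0],[-1,0.4,-0.7,0,0,0.001,0]]'; python3 -m crank '[[-1,0.5,-0.7,0,0,0.004,0],[-1,0.5,-0.5,0,0,0.004,0]]'; python3 -m crank '[[-1.3,0.6,-0.4,0,0,0.006,0],[-1.3,0.6,-0.3,0,0,0.006,0]]'
```

```text
clock: 23.85
eef_pos: [0.4658, -0.009, 0.0282]
ee_rot: [-0.112, 0.994, 0.001, -0.007]
wrist_force: [-8.9, -5.2, -0.9]
opening: 0.0002
clock: 24.05
eef_pos: [0.4655, -0.0078, 0.0289]
ee_rot: [-0.111, 0.994, 0.001, -0.009]
wrist_force: [-11.2, -5.4, -1.6]
opening: -0.0
clock: 24.25
eef_pos: [0.4655, -0.0065, 0.0294]
ee_rot: [-0.107, 0.994, 0.001, -0.01]
wrist_force: [-12.7, -5.5, -2.9]
opening: 0.0001
clock: 24.45
eef_pos: [0.4675, -0.0044, 0.0298]
ee_rot: [-0.101, 0.995, 0.001, -0.011]
wrist_force: [-12.9, -4.2, -3.9]
opening: 0.0003
```

```bash
python3 -m crank '[[-1.8,0.6,-0.2,0,0,0.009,0],[-2,0.7,-0.2,0,0,0.0095,0],[-2.2,0.8,-0.2,0,0,0.0105,0],[-2.2,0.8,-0.2,0,0,0.0105,0],[-2.2,0.8,-0.2,0,0,0.0105,0]]'; python3 -m crank '[[-2.2,0.8,-0.1,0,0,0.0105,0],[-2.2,0.8,-0.1,0,0,0.0105,0],[-2.2,0.8,-0.1,0,0,0.0105,0],[-2.2,0.8,-0.1,0,0,0.0105,0],[-2.2,0.8,-0.1,0,0,0.0105,0]]'; python3 -m crank '[[-2.2,0.8,-0.1,0,0,0.0105,0],[-2.2,0.8,-0.1,0,0,0.0105,0],[-2.2,0.8,-0.1,0,0,0.0105,0],[-2.2,0.8,-0.1,0,0,0.0105,0],[-2.2,0.8,-0.1,0,0,0.0105,0]]'; python3 -c "
from m import *
meas()"
```

```text
clock: 24.95
eef_pos: [0.4757, 0.0017, 0.0302]
ee_rot: [-0.076, 0.997, 0.001, -0.012]
wrist_force: [-13.0, -1.8, -4.6]
opening: -0.0001
clock: 25.45
eef_pos: [0.4852, 0.0075, 0.0303]
ee_rot: [-0.05, 0.999, 0.001, -0.013]
wrist_force: [-15.4, 0.6, -3.5]
opening: -0.0002
clock: 25.95
eef_pos: [0.4955, 0.0126, 0.0306]
ee_rot: [-0.023, 1.0, 0.001, -0.014]
wrist_force: [-14.8, 1.4, -1.9]
opening: -0.0002
side slab [ 0.596 -0.122 -0.002] 0.79
side left_push [0.509 0.005 0.036] 0.86
side right_push [ 0.522 -0.255  0.031] 0.62
side rail [ 0.707 -0.1   -0.   ] 0.64
side [ 0.5908 -0.1234] [0.157 0.305] 3.52
scene slab [ 0.595 -0.123 -0.001] 0.78
scene left_push [0.51  0.006 0.034] 0.76
scene right_push [ 0.522 -0.256  0.033] 0.95
scene rail [ 0.705 -0.106  0.001] 0.72
scene [ 0.5865 -0.1222] [0.158 0.301] 2.29
```

```bash
python3 -m crank '[[-2.1,0.9,-0.1,0,0,0.0105,0],[-2.1,0.9,-0.1,0,0,0.0105,0],[-2.1,0.9,-0.1,0,0,0.0105,0],[-2.1,0.9,-0.1,0,0,0.0105,0],[-2.1,0.9,-0.1,0,0,0.0105,0]]'; python3 -m crank '[[-2.1,0.9,-0.1,0,0,0.0105,0],[-2.1,0.9,-0.1,0,0,0.0105,0],[-2.1,0.9,-0.1,0,0,0.0105,0],[-2.1,0.9,-0.1,0,0,0.0105,0],[-2.1,0.9,-0.1,0,0,0.0105,0]]'; python3 -m crank '[[-2.1,0.9,-0.1,0,0,0.0105,0],[-2.1,0.9,-0.1,0,0,0.0105,0],[-2.1,0.9,-0.1,0,0,0.0105,0],[-2.1,0.9,-0.1,0,0,0.0105,0],[-2.1,0.9,-0.1,0,0,0.0105,0]]'; python3 -c "
from m import *
meas('6')"
```

```text
clock: 27.05
eef_pos: [0.5063, 0.0173, 0.0311]
ee_rot: [0.003, 1.0, 0.001, -0.013]
wrist_force: [-14.5, 1.0, -3.3]
opening: 0.0001
clock: 27.55
eef_pos: [0.517, 0.0216, 0.0315]
ee_rot: [0.029, 0.999, 0.001, -0.013]
wrist_force: [-13.3, 1.0, -3.4]
opening: -0.0001
clock: 28.05
eef_pos: [0.5279, 0.0253, 0.0319]
ee_rot: [0.056, 0.998, 0.0, -0.013]
wrist_force: [-13.6, 2.0, -3.3]
opening: -0.0001
side slab [ 0.608 -0.124  0.001] 0.71
side left_push [0.54  0.019 0.032] 0.73
side right_push [ 0.51  -0.244  0.033] 0.88
side rail [ 0.704 -0.1    0.001] 0.9
side [ 0.6003 -0.1251] [0.302 0.154] 83.83
scene slab [ 0.604 -0.123 -0.004] 0.75
scene left_push [0.542 0.015 0.035] 0.83
scene right_push [0.494 0.368 0.   ] 0.61
scene rail [ 0.706 -0.106  0.001] 0.52
scene [ 0.5962 -0.1226] [0.303 0.155] 83.92
```

```bash
python3 -m crank '[[-2.1,0.9,-0.1,0,0,0.0105,0],[-2.1,0.9,-0.1,0,0,0.0105,0],[-2.1,0.9,-0.1,0,0,0.0105,0],[-2.1,0.9,-0.1,0,0,0.0105,0],[-2.1,0.9,-0.1,0,0,0.0105,0]]';  python3 -m crank '[[5,0,0,0,0,0,0],[15,0,0,0,0,0,0],[15,-10,-20,0,0,0,0],[0,-20,-40,0,0,0,0],[0,-40,-10,0,0,0,0]]'; python3 -c "
from m import *
meas('7');st()"
```

```text
clock: 29.15
eef_pos: [0.5391, 0.0286, 0.0324]
ee_rot: [0.082, 0.997, 0.0, -0.013]
wrist_force: [-14.8, 3.7, -4.0]
opening: -0.0002
clock: 29.65
eef_pos: [0.5091, -0.0355, 0.1115]
ee_rot: [0.08, 0.997, 0.0, 0.005]
wrist_force: [1.1, -1.4, 1.1]
opening: 0.0002
side slab [ 0.608 -0.124 -0.002] 0.64
side left_push [0.551 0.018 0.035] 0.96
side right_push [ 0.507 -0.24   0.036] 0.64
side rail [ 0.707 -0.097 -0.   ] 0.84
side [ 0.6037 -0.1249] [0.304 0.154] 80.51
scene slab [ 0.608 -0.125 -0.001] 0.58
scene left_push [0.55  0.018 0.034] 0.84
scene right_push [ 0.507 -0.239  0.033] 0.78
scene rail [ 0.702 -0.108 -0.001] 0.67
scene [ 0.5988 -0.1204] [0.307 0.156] 81.4
30.25 [ 0.5052 -0.0356  0.107 ] [ 8.110e-02  9.967e-01  1.000e-04 -5.000e-04] [-0.76  0.74  0.38] [-0.156  0.245  2.001  0.     0.897 -1.565] 0.00012180775028593704
```

View pics/side7.png

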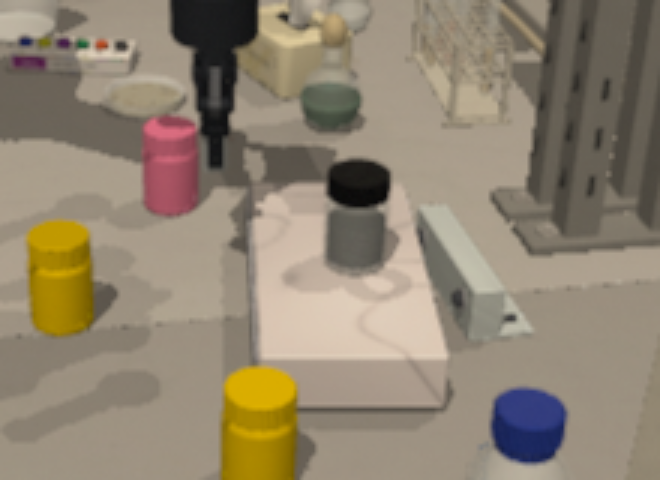

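```bash
python3 -m crank '[[-1,-40,0,0,0,0,0],[-2,-40,0,0,0,0,0],[-2,-40,0,0,0,0,0],[-2,-40,0,0,0,0,0],[-2,-40,0,0,0,0,0]]'; python3 -m crank '[[0,0,40,0,0,0,0],[0,0,37,0,0,0,0],[0,0,0,0,0,0,0],[-2,0,0,0,0,0,0],[-2,0,0,0,0,0,0]]'
python3 -m crank '[[-2,0,0,0,0,0,0],[-1,0,0,0,0,0,0],[-1,0,0,0,0,0,0],[-1,0,0,0,0,0,0],[-1,0,0,0,0,0,0]]';python3 -m crank '[[-1,0,0,0,0,0,0],[-1,0,0,0,0,0,0],[-1,0,0,0,0,0,0],[-1,0,0,0,0,0,0]]'
```

```text
clock: 30.75
eef_pos: [0.4816, -0.2362, 0.1074]
ee_rot: [0.081, 0.997, 0.0, 0.0]
wrist_force: [-0.4, 0.3, -0.1]
opening: 0.0
clock: 31.25
eef_pos: [0.4876, -0.2362, 0.0323]
ee_rot: [0.081, 0.997, -0.001, 0.002]
wrist_force: [0.7, -0.1, -0.4]
opening: -0.0
clock: 31.75
eef_pos: [0.4918, -0.2367, 0.0308]
ee_rot: [0.082, 0.997, -0.0, 0.0]
wrist_force: [-0.5, -0.0, -0.3]
opening: 0.0001
clock: 32.15
eef_pos: [0.4956, -0.2374, 0.0305]
ee_rot: [0.082, 0.997, 0.0, -0.0]
wrist_force: [-0.3, 0.8, 0.0]
opening: 0.0003
```

```bash
python3 -m crank '[[-1,-0.2,0,0,0,0,0],[-1,-0.2,0,0,0,0,0],[-1,-0.2,-0.2,0,0,0,0],[-1,-0.2,-0.2,0,0,0,0]]'; python3 -m crank '[[-1,-0.3,-0.4,0,0,0,0],[-1,-0.3,-0.4,0,0,0,0],[-1,-0.3,-0.4,0,0,0,0]]';python3 -m crank '[[-1,-0.3,-0.5,0,0,0,0],[-1,-0.3,-0.5,0,0,0,0],[-1,-0.4,-0.5,0,0,-0.001,0]]'; python3 -m crank '[[-1,-0.4,-0.5,0,0,-0.003,0],[-1,-0.5,-0.5,0,0,-0.004,0]]'
```

```text
clock: 32.55
eef_pos: [0.496, -0.2374, 0.0299]
ee_rot: [0.081, 0.997, 0.001, -0.004]
wrist_force: [-7.8, 1.6, 2.3]
opening: 0.0001
clock: 32.85
eef_pos: [0.4959, -0.2374, 0.03]
ee_rot: [0.081, 0.997, 0.003, -0.007]
wrist_force: [-12.8, 2.8, 1.9]
opening: -0.0001
clock: 33.15
eef_pos: [0.4958, -0.2374, 0.0301]
ee_rot: [0.081, 0.997, 0.004, -0.01]
wrist_force: [-13.2, 3.2, 0.3]
opening: 0.0001
clock: 33.35
eef_pos: [0.4959, -0.2374, 0.0302]
ee_rot: [0.077, 0.997, 0.005, -0.012]
wrist_force: [-15.3, 5.1, -0.7]
opening: 0.0002
```

```bash
python3 -m crank '[[-1,-0.6,-0.8,0,0,-0.005,0],[-1,-0.6,-0.8,0,0,-0.005,0]]';python3 -m crank '[[-1.5,-0.8,-0.5,0,0,-0.007,0],[-1.5,-0.8,-0.3,0,0,-0.007,0]]'; python3 -m crank '[[-2,-1.1,-0.2,0,0,-0.01,0],[-2,-1.1,-0.2,0,0,-0.01,0],[-2,-1.1,-0.2,0,0,-0.01,0]]'; python3 -m crank '[[-2,-1.1,-0.2,0,0,-0.0105,0],[-2,-1.1,-0.2,0,0,-0.0105,0],[-2,-1.1,-0.2,0,0,-0.0105,0],[-2,-1.1,-0.2,0,0,-0.0105,0]]'; python3 -c "
from m import *
meas()"
```

```text
clock: 33.55
eef_pos: [0.498, -0.2394, 0.0313]
ee_rot: [0.072, 0.997, 0.005, -0.011]
wrist_force: [-12.5, 3.5, -4.3]
opening: -0.0001
clock: 33.75
eef_pos: [0.5008, -0.2415, 0.032]
ee_rot: [0.065, 0.998, 0.005, -0.012]
wrist_force: [-13.9, 2.7, -2.6]
opening: 0.0001
clock: 34.05
eef_pos: [0.5064, -0.2456, 0.0326]
ee_rot: [0.05, 0.999, 0.005, -0.011]
wrist_force: [-13.6, 3.1, -2.9]
opening: -0.0002
clock: 34.45
eef_pos: [0.5141, -0.2509, 0.0334]
ee_rot: [0.029, 1.0, 0.005, -0.011]
wrist_force: [-13.2, 3.0, -3.4]
opening: -0.0002
side slab [ 0.615 -0.125  0.002] 0.81
side right_push [ 0.524 -0.253  0.034] 0.7
side rail [ 0.706 -0.1    0.001] 0.65
side [ 0.6125 -0.1377] [0.281 0.151] 85.51
scene slab [ 0.61  -0.124 -0.002] 0.92
scene left_push [0.543 0.011 0.034] 0.79
scene right_push [ 0.524 -0.25   0.031] 0.86
scene rail [ 0.707 -0.105 -0.001] 0.47
scene [ 0.6059 -0.124 ] [0.306 0.157] 87.7
```

```bash
python3 -m crank '[[-2,-1,-0.1,0,0,-0.0105,0],[-2,-1,-0.1,0,0,-0.0105,0],[-2,-1,-0.1,0,0,-0.0105,0],[-2,-1,-0.1,0,0,-0.0105,0],[-2,-1,-0.1,0,0,-0.0105,0]]'; python3 -m crank '[[-2,-1,-0.1,0,0,-0.0105,0],[-2,-1,-0.1,0,0,-0.0105,0],[-2,-1,-0.1,0,0,-0.0105,0],[-2,-1,-0.1,0,0,-0.0105,0]]'; python3 -c "
from m import *
meas()"; python3 -m crank '[[-2,-1,-0.1,0,0,-0.0105,0],[-2,-1,-0.1,0,0,-0.0105,0],[-2,-1,-0.1,0,0,-0.0105,0]]'
```

```text
clock: 35.55
eef_pos: [0.5241, -0.2567, 0.0339]
ee_rot: [0.003, 1.0, 0.005, -0.011]
wrist_force: [-13.5, 1.2, -3.5]
opening: 0.0
clock: 35.95
eef_pos: [0.5322, -0.261, 0.0343]
ee_rot: [-0.018, 1.0, 0.005, -0.011]
wrist_force: [-13.6, 1.3, -3.0]
opening: 0.0001
side slab [ 0.62  -0.127 -0.002] 0.7
side right_push [ 0.54  -0.262  0.037] 0.85
side rail [ 0.709 -0.1   -0.001] 0.84
side [ 0.6152 -0.1317] [0.155 0.295] 2.39
scene slab [ 0.616 -0.126 -0.005] 0.72
scene left_push [ 0.533 -0.     0.034] 0.62
scene right_push [ 0.542 -0.261  0.032] 0.88
scene [ 0.6091 -0.1245] [0.157 0.302] 2.36
clock: 36.85
eef_pos: [0.5385, -0.2639, 0.0347]
ee_rot: [-0.034, 0.999, 0.005, -0.011]
wrist_force: [-13.8, 0.1, -4.2]
opening: -0.0002
```

```bash
python3 -m crank '[[-2,-1,-0.1,0,0,-0.0105,0],[-2,-1,-0.1,0,0,-0.0105,0]]'; python3 -m crank '[[-1.8,-0.9,-0.1,0,0,-0.009,0],[-1.8,-0.9,-0.1,0,0,-0.009,0]]';  python3 -c "
from m import *
meas('8')"
```

```text
clock: 37.05
eef_pos: [0.5426, -0.2658, 0.0348]
ee_rot: [-0.045, 0.999, 0.005, -0.011]
wrist_force: [-13.7, 0.5, -3.1]
opening: -0.0001
clock: 37.25
eef_pos: [0.5464, -0.2674, 0.035]
ee_rot: [-0.054, 0.998, 0.005, -0.01]
wrist_force: [-14.7, 0.3, -4.2]
opening: -0.0003
side slab [ 0.623 -0.128 -0.   ] 0.61
side left_push [ 0.529 -0.005  0.034] 0.68
side right_push [ 0.557 -0.263  0.034] 0.59
side rail [ 0.706 -0.098  0.002] 0.58
side [ 0.6183 -0.1287] [0.154 0.302] 6.76
scene slab [ 0.621 -0.128  0.   ] 0.85
scene left_push [ 0.528 -0.004  0.031] 0.65
scene right_push [ 0.557 -0.265  0.032] 0.97
scene [ 0.6135 -0.1258] [0.159 0.303] 7.23
```

View pics/side8.png

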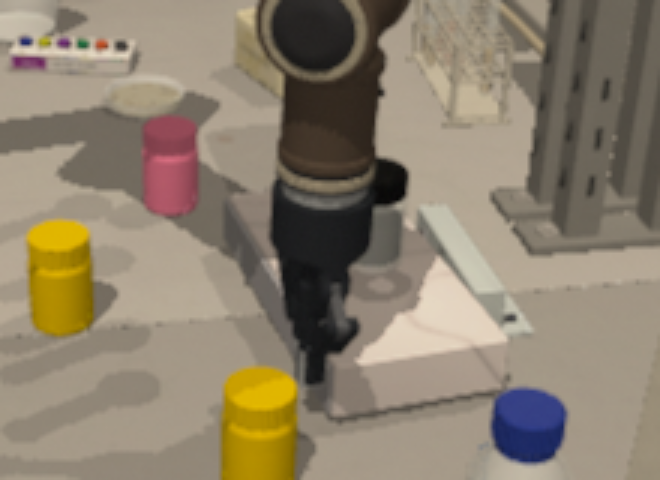

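```bash
python3 -m crank '[[5,0,0,0,0,0,0],[15,0,0,0,0,0,0],[15,10,-20,0,0,0,0],[0,20,-40,0,0,0,0],[0,40,-10,0,0,0,0]]'; python3 -m crank '[[0,0,0,0,0,0,0]]'
```

```text
clock: 38.35
eef_pos: [0.5186, -0.2081, 0.1149]
ee_rot: [-0.051, 0.999, -0.003, 0.005]
wrist_force: [1.9, -0.3, 0.9]
opening: -0.0
clock: 38.45
eef_pos: [0.5158, -0.2023, 0.1127]
ee_rot: [-0.054, 0.999, -0.0, 0.002]
wrist_force: [-0.0, -0.4, -0.2]
opening: -0.0001
```

```bash
python3 -m crank '[[-2,39,0,0,0,0,0],[-2,39,0,0,0,0,0],[-2,39,0,0,0,0,0],[-2,39,0,0,0,0,0],[-2,38,0,0,0,0,0]]'; python3 -m crank '[[0,0,40,0,0,0,0],[0,0,39,0,0,0,0],[0,0,0,0,0,0,0],[-2,0,0,0,0,0,0],[-1,0,0,0,0,0,0]]'
python3 -m crank '[[-1,0,0,0,0,0,0],[-1,0,0,0,0,0,0],[-1,0,0,0,0,0,0],[-1,0,0,0,0,0,0]]';python3 -m crank '[[-1,0,0,0,0,0,0],[-1,0,0,0,0,0,0],[-1,0,0,0,0,0,0],[-1,0,0,0,0,0,0]]'
```

```text
clock: 38.95
eef_pos: [0.5044, -0.0096, 0.1101]
ee_rot: [-0.053, 0.999, -0.0, 0.001]
wrist_force: [0.1, 0.7, 0.3]
opening: 0.0002
clock: 39.45
eef_pos: [0.5091, -0.011, 0.0329]
ee_rot: [-0.052, 0.999, -0.0, 0.002]
wrist_force: [-0.1, -0.1, 0.4]
opening: 0.0
clock: 39.85
eef_pos: [0.5112, -0.0101, 0.0317]
ee_rot: [-0.053, 0.999, -0.0, 0.001]
wrist_force: [-0.9, 0.9, -0.1]
opening: 0.0001
clock: 40.25
eef_pos: [0.5146, -0.0095, 0.031]
ee_rot: [-0.053, 0.999, 0.0, -0.0]
wrist_force: [-0.2, 0.2, -0.5]
opening: 0.0002
```

```bash
python3 -m crank '[[-1,0.2,0,0,0,0,0],[-1,0.2,0,0,0,0,0],[-1,0.2,-0.2,0,0,0,0],[-1,0.2,-0.2,0,0,0,0]]'; python3 -m crank '[[-1,0.3,-0.4,0,0,0,0],[-1,0.3,-0.4,0,0,0,0],[-1,0.3,-0.4,0,0,0,0]]';python3 -m crank '[[-1,0.3,-0.5,0,0,0,0],[-1,0.3,-0.5,0,0,0,0],[-1,0.4,-0.5,0,0,0.001,0]]'; python3 -m crank '[[-0.8,0.4,-0.5,0,0,0.002,0],[-0.8,0.5,-0.5,0,0,0.002,0]]'
```

```text
clock: 40.65
eef_pos: [0.517, -0.0084, 0.031]
ee_rot: [-0.053, 0.999, 0.0, -0.002]
wrist_force: [-3.9, -1.4, 1.2]
opening: -0.0001
clock: 40.95
eef_pos: [0.5168, -0.0073, 0.0311]
ee_rot: [-0.053, 0.999, 0.0, -0.005]
wrist_force: [-7.9, -3.0, -0.2]
opening: 0.0002
clock: 41.25
eef_pos: [0.5167, -0.0061, 0.0314]
ee_rot: [-0.053, 0.999, 0.0, -0.008]
wrist_force: [-10.2, -3.9, -0.4]
opening: -0.0001
clock: 41.45
eef_pos: [0.5165, -0.0051, 0.0317]
ee_rot: [-0.051, 0.999, 0.0, -0.01]
wrist_force: [-12.8, -4.1, -1.4]
opening: -0.0001
```

```bash
python3 -m crank '[[-1,0.5,-0.6,0,0,0.003,0],[-1,0.5,-0.6,0,0,0.004,0]]'; python3 -m crank '[[-1.2,0.5,-0.3,0,0,0.005,0],[-1.2,0.5,-0.2,0,0,0.006,0]]';python3 -m crank '[[-1.7,0.7,-0.1,0,0,0.009,0],[-1.7,0.7,-0.1,0,0,0.009,0],[-1.7,0.7,-0.1,0,0,0.009,0]]'; python3 -m crank '[[-1.7,0.7,-0.1,0,0,0.009,0],[-1.7,0.7,-0.1,0,0,0.009,0]]'; python3 -c "
from m import *
meas()"
```

```text
clock: 41.65
eef_pos: [0.5166, -0.0039, 0.0322]
ee_rot: [-0.047, 0.999, 0.0, -0.012]
wrist_force: [-12.9, -4.2, -2.0]
opening: -0.0001
clock: 41.85
eef_pos: [0.5188, -0.0023, 0.0324]
ee_rot: [-0.042, 0.999, 0.001, -0.012]
wrist_force: [-13.4, -2.4, -4.5]
opening: 0.0001
clock: 42.15
eef_pos: [0.5231, 0.0005, 0.0325]
ee_rot: [-0.028, 1.0, 0.001, -0.012]
wrist_force: [-13.9, -1.9, -3.0]
opening: 0.0005
clock: 42.35
eef_pos: [0.5261, 0.0023, 0.0325]
ee_rot: [-0.019, 1.0, 0.001, -0.013]
wrist_force: [-14.1, -0.5, -2.9]
opening: -0.0
side slab [ 0.627 -0.129  0.001] 0.59
side left_push [0.541 0.002 0.033] 0.62
side right_push [ 0.55  -0.262  0.032] 0.82
side rail [ 0.705 -0.101 -0.002] 0.8
side [ 0.6212 -0.1265] [0.156 0.304] 2.84
scene slab [ 0.626 -0.12  -0.002] 0.9
scene left_push [0.54  0.003 0.035] 0.7
scene right_push [ 0.552 -0.256  0.032] 0.75
scene rail [ 0.706 -0.107  0.002] 0.44
scene [ 0.6212 -0.123 ] [0.168 0.306] 3.83
```

```bash
python3 -m crank '[[-1.7,0.7,-0.1,0,0,0.008,0],[-1.7,0.7,-0.1,0,0,0.008,0]]';python3 -m crank '[[-1.7,0.7,-0.1,0,0,0.008,0],[-1.5,0.6,-0.1,0,0,0.007,0]]'; python3 -c "
from m import *
meas()"; python3 -m crank '[[-1.2,0.4,-0.1,0,0,0.005,0],[-1,0.3,-0.1,0,0,0.004,0]]'
```

```text
clock: 43.15
eef_pos: [0.5292, 0.0039, 0.0326]
ee_rot: [-0.011, 1.0, 0.001, -0.013]
wrist_force: [-14.9, -0.7, -3.3]
opening: 0.0002
clock: 43.35
eef_pos: [0.5323, 0.0055, 0.0326]
ee_rot: [-0.003, 1.0, 0.001, -0.013]
wrist_force: [-14.1, 0.2, -3.7]
opening: 0.0004
side slab [ 0.629 -0.125 -0.   ] 0.83
side left_push [0.543 0.006 0.033] 0.78
side right_push [ 0.548 -0.258  0.032] 0.71
side rail [ 0.704 -0.096 -0.001] 0.57
side [ 0.6235 -0.1253] [0.155 0.306] 1.56
scene slab [ 0.624 -0.123 -0.001] 0.93
scene left_push [0.547 0.004 0.033] 0.71
scene right_push [ 0.55  -0.258  0.032] 0.87
scene rail [ 0.705 -0.106  0.003] 0.62
scene [ 0.6252 -0.1222] [0.17  0.306] 1.6
clock: 44.15
eef_pos: [0.5338, 0.0063, 0.0327]
ee_rot: [0.001, 1.0, 0.001, -0.014]
wrist_force: [-15.7, 0.2, -2.9]
opening: 0.0004
```

```bash
python3 -m crank '[[-1.2,0.4,-0.1,0,0,0.005,0],[-1.2,0.4,-0.1,0,0,0.005,0]]'; python3 -m crank '[[-1.2,0.4,-0.1,0,0,0.005,0],[-1.2,0.4,-0.1,0,0,0.005,0]]'; python3 - <<'E'
from m import *
meas()
p=eyes.camera("side"); cv2.imwrite("pics/side9.png",cv2.resize(p["img"][180:280,250:390,::-1],None,fx=5,fy=5,interpolation=cv2.INTER_CUBIC))
E
```

```text
clock: 44.35
eef_pos: [0.5358, 0.0072, 0.0327]
ee_rot: [0.006, 1.0, 0.001, -0.014]
wrist_force: [-15.8, 0.7, -2.1]
opening: -0.0001
clock: 44.55
eef_pos: [0.5378, 0.0082, 0.0327]
ee_rot: [0.011, 1.0, 0.001, -0.015]
wrist_force: [-15.9, 1.4, -3.0]
opening: -0.0002
side slab [ 0.63  -0.126  0.001] 0.95
side left_push [0.548 0.008 0.036] 0.85
side right_push [ 0.543 -0.255  0.032] 0.88
side rail [ 0.708 -0.1    0.001] 0.84
side [ 0.6252 -0.1264] [0.303 0.156] 89.93
scene slab [ 0.627 -0.122 -0.004] 0.89
scene left_push [0.549 0.008 0.034] 0.68
scene right_push [ 0.548 -0.253  0.031] 0.82
scene rail [ 0.704 -0.105  0.002] 0.43
scene [ 0.6195 -0.124 ] [0.156 0.301] 0.2
```

View pics/side9.png

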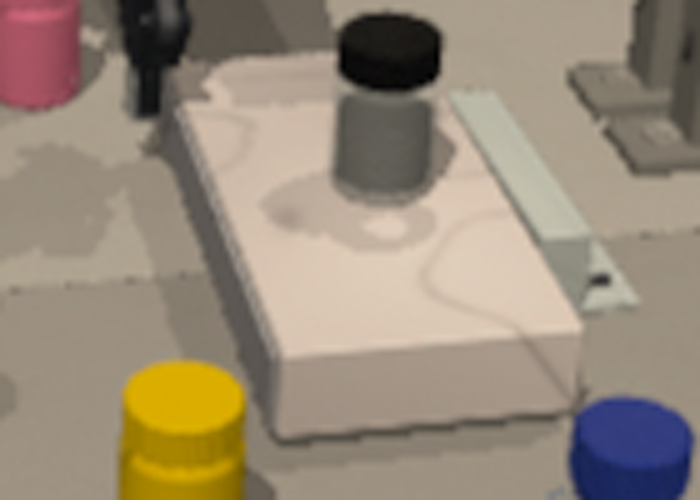

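```bash
python3 -m crank '[[-1.2,0.4,-0.1,0,0,0.005,0],[-1.2,0.4,-0.1,0,0,0.005,0]]'; python3 -m crank '[[-1.2,0.4,-0.1,0,0,0.005,0],[-1.2,0.4,-0.1,0,0,0.005,0]]'
```

```text
clock: 45.4
eef_pos: [0.5398, 0.0091, 0.0328]
ee_rot: [0.016, 1.0, 0.001, -0.015]
wrist_force: [-17.9, 1.5, -3.0]
opening: 0.0005
clock: 45.6
eef_pos: [0.5418, 0.01, 0.0328]
ee_rot: [0.021, 1.0, 0.001, -0.016]
wrist_force: [-16.1, 2.5, -2.7]
opening: 0.0002
```

```bash
python3 -m crank '[[-1,0.4,-0.1,0,0,0.004,0],[-1,0.4,-0.1,0,0,0.004,0]]'; python3 -c "
from m import *
meas()"; python3 -m crank '[[5,0,0,0,0,0,0],[15,0,0,0,0,0,0],[15,-10,-20,0,0,0,0],[0,-20,-40,0,0,0,0],[0,-40,-10,0,0,0,0]]'; python3 -m crank '[[0,0,0,0,0,0,0]]'
```

```text
clock: 45.8
eef_pos: [0.542, 0.0102, 0.0328]
ee_rot: [0.025, 1.0, 0.0, -0.018]
wrist_force: [-22.2, -1.9, 1.3]
opening: 0.0001
side slab [ 0.634 -0.128 -0.001] 0.7
side left_push [0.555 0.009 0.032] 0.62
side right_push [ 0.546 -0.254  0.035] 0.91
side rail [ 0.706 -0.1    0.002] 0.59
side [ 0.626  -0.1266] [0.306 0.154] 88.67
scene slab [ 0.628 -0.123 -0.   ] 0.98
scene left_push [0.556 0.008 0.031] 0.7
scene right_push [ 0.547 -0.255  0.029] 0.81
scene rail [ 0.704 -0.107 -0.   ] 0.44
scene [ 0.6217 -0.1255] [0.301 0.157] 88.28
clock: 46.9
eef_pos: [0.5237, -0.0585, 0.1129]
ee_rot: [0.024, 1.0, -0.0, 0.005]
wrist_force: [1.2, -1.1, 0.4]
opening: 0.0
clock: 47.0
eef_pos: [0.5239, -0.0629, 0.1125]
ee_rot: [0.027, 1.0, -0.001, 0.005]
wrist_force: [-0.0, 0.6, 0.3]
opening: 0.0001
```

```bash
python3 -m crank '[[-1,-38,0,0,0,-0.02,0],[-1,-38,0,0,0,0,0],[-1,-38,0,0,0,0,0],[-1,-38,0,0,0,0,0],[-1,-38,0,0,0,0,0]]'; python3 -m crank '[[0,0,40,0,0,0,0],[0,0,39,0,0,0,0],[0,0,0,0,0,0,0],[-2,0,0,0,0,0,0],[-1,0,0,0,0,0,0]]'
python3 -m crank '[[-1,0,0,0,0,0,0],[-1,0,0,0,0,0,0],[-1,0,0,0,0,0,0],[-1,0,0,0,0,0,0]]'; python3 -m crank '[[-1,0,0,0,0,0,0],[-1,0,0,0,0,0,0],[-1,0,0,0,0,0,0]]'
```

```text
clock: 47.5
eef_pos: [0.5191, -0.2501, 0.1086]
ee_rot: [0.015, 1.0, 0.0, 0.001]
wrist_force: [0.4, 1.6, 0.4]
opening: 0.0003
clock: 48.0
eef_pos: [0.5238, -0.2498, 0.0319]
ee_rot: [0.015, 1.0, -0.001, 0.002]
wrist_force: [-0.0, -0.5, -0.2]
opening: 0.0004
clock: 48.4
eef_pos: [0.5262, -0.2495, 0.0307]
ee_rot: [0.015, 1.0, -0.0, 0.001]
wrist_force: [-0.3, 0.4, -0.3]
opening: 0.0
clock: 48.7
eef_pos: [0.5286, -0.2495, 0.0299]
ee_rot: [0.015, 1.0, 0.0, -0.0]
wrist_force: [-0.2, -0.0, -0.7]
opening: 0.0004
```

```bash
python3 -m crank '[[-1,-0.2,0,0,0,0,0],[-1,-0.2,0,0,0,0,0],[-1,-0.2,-0.2,0,0,0,0],[-1,-0.2,-0.2,0,0,0,0]]'; python3 -m crank '[[-1,-0.3,-0.4,0,0,0,0],[-1,-0.3,-0.4,0,0,0,0],[-1,-0.3,-0.4,0,0,0,0]]';python3 -m crank '[[-1,-0.3,-0.5,0,0,0,0],[-1,-0.3,-0.5,0,0,0,0]]'
```

```text
clock: 49.1
eef_pos: [0.5327, -0.2505, 0.0304]
ee_rot: [0.015, 1.0, 0.0, -0.0]
wrist_force: [0.3, 0.3, -0.8]
opening: -0.0003
clock: 49.4
eef_pos: [0.5355, -0.2514, 0.0316]
ee_rot: [0.015, 1.0, 0.0, -0.0]
wrist_force: [-1.1, 0.3, -0.2]
opening: -0.0001
clock: 49.6
eef_pos: [0.5355, -0.2514, 0.0317]
ee_rot: [0.015, 1.0, 0.001, -0.002]
wrist_force: [-4.1, -0.7, -0.8]
opening: -0.0002
```

```bash
python3 -m crank '[[-1,-0.3,-0.4,0,0,0,0],[-1,-0.3,-0.4,0,0,0,0],[-1,-0.3,-0.4,0,0,0,0]]'; python3 -m crank '[[-1,-0.3,-0.4,0,0,0,0],[-1,-0.3,-0.5,0,0,-0.001,0]]';python3 -m crank '[[-1,-0.4,-0.5,0,0,-0.002,0],[-1,-0.4,-0.6,0,0,-0.003,0]]'; python3 -m crank '[[-0.8,-0.4,-0.5,0,0,-0.003,0],[-0.8,-0.4,-0.4,0,0,-0.003,0]]'
```

```text
clock: 49.9
eef_pos: [0.5355, -0.2514, 0.0318]
ee_rot: [0.015, 1.0, 0.002, -0.006]
wrist_force: [-8.8, 0.5, -0.3]
opening: -0.0001
clock: 50.1
eef_pos: [0.5355, -0.2514, 0.0319]
ee_rot: [0.014, 1.0, 0.003, -0.008]
wrist_force: [-12.6, 0.7, -1.5]
opening: 0.0004
clock: 50.3
eef_pos: [0.5354, -0.2514, 0.032]
ee_rot: [0.011, 1.0, 0.004, -0.01]
wrist_force: [-14.5, -0.3, -1.8]
opening: 0.0001
clock: 50.5
eef_pos: [0.5355, -0.2515, 0.032]
ee_rot: [0.008, 1.0, 0.005, -0.011]
wrist_force: [-14.9, 0.9, -1.7]
opening: -0.0002
```

```bash
python3 -m crank '[[-0.8,-0.5,-0.6,0,0,-0.003,0],[-0.8,-0.5,-0.6,0,0,-0.003,0]]'; python3 -m crank '[[-0.8,-0.4,-0.3,0,0,-0.003,0],[-0.8,-0.4,-0.2,0,0,-0.003,0]]';python3 -m crank '[[-0.8,-0.4,-0.1,0,0,-0.003,0],[-0.8,-0.4,-0.1,0,0,-0.003,0]]'
```

```text
clock: 50.7
eef_pos: [0.537, -0.2526, 0.0328]
ee_rot: [0.005, 1.0, 0.005, -0.011]
wrist_force: [-15.2, 1.1, -4.3]
opening: -0.0001
clock: 50.9
eef_pos: [0.5386, -0.2535, 0.0332]
ee_rot: [0.002, 1.0, 0.005, -0.011]
wrist_force: [-15.3, 0.4, -4.9]
opening: -0.0001
clock: 51.1
eef_pos: [0.5401, -0.2543, 0.0333]
ee_rot: [-0.001, 1.0, 0.005, -0.011]
wrist_force: [-14.6, 0.9, -4.6]
opening: -0.0
```

```bash
python3 -m crank '[[-0.8,-0.3,0.1,0,0,-0.003,0],[-0.8,-0.3,0.1,0,0,-0.003,0]]'; python3 -m crank '[[-0.8,-0.3,0,0,0,-0.003,0]]';python3 -m crank '[[-0.8,-0.3,0,0,0,-0.003,0]]'; python3 -c "
from m import *
meas()"
```

```text
clock: 51.3
eef_pos: [0.5415, -0.2551, 0.0333]
ee_rot: [-0.004, 1.0, 0.004, -0.012]
wrist_force: [-15.9, 0.7, -2.8]
opening: -0.0002
clock: 51.4
eef_pos: [0.5423, -0.2555, 0.0333]
ee_rot: [-0.005, 1.0, 0.004, -0.012]
wrist_force: [-16.5, 0.1, -1.9]
opening: 0.0002
clock: 51.5
eef_pos: [0.543, -0.2559, 0.0333]
ee_rot: [-0.007, 1.0, 0.004, -0.012]
wrist_force: [-15.8, 0.3, -2.1]
opening: -0.0002
side slab [ 0.634 -0.127  0.   ] 0.71
side left_push [0.554 0.007 0.033] 0.77
side right_push [ 0.553 -0.256  0.034] 0.78
side rail [ 0.706 -0.1    0.001] 0.7
side [ 0.63   -0.1258] [0.157 0.305] 1.11
scene slab [ 0.63  -0.123  0.002] 0.68
scene left_push [0.55  0.005 0.035] 0.76
scene right_push [ 0.554 -0.256  0.034] 0.63
scene [ 0.6253 -0.1239] [0.159 0.304] 0.88
```

```bash
python3 -m crank '[[-0.8,-0.3,0,0,0,-0.003,0]]'; python3 -m crank '[[-0.8,-0.3,0,0,0,-0.003,0]]';python3 -m crank '[[-0.8,-0.3,0,0,0,-0.003,0]]';python3 -m crank '[[-0.8,-0.3,0,0,0,-0.003,0]]'
```

```text
clock: 52.2
eef_pos: [0.5433, -0.256, 0.0333]
ee_rot: [-0.008, 1.0, 0.005, -0.012]
wrist_force: [-18.7, 0.5, -1.3]
opening: 0.0004
clock: 52.3
eef_pos: [0.5441, -0.2564, 0.0334]
ee_rot: [-0.01, 1.0, 0.005, -0.012]
wrist_force: [-16.3, -1.1, -3.3]
opening: 0.0003
clock: 52.4
eef_pos: [0.5452, -0.257, 0.0334]
ee_rot: [-0.011, 1.0, 0.004, -0.012]
wrist_force: [-16.8, -1.6, -2.5]
opening: 0.0001
clock: 52.5
eef_pos: [0.546, -0.2573, 0.0333]
ee_rot: [-0.013, 1.0, 0.004, -0.012]
wrist_force: [-16.9, -0.7, -2.2]
opening: 0.0002
```

```bash
python3 -m crank '[[-0.7,-0.3,0,0,0,-0.002,0]]'; python3 -m crank '[[-0.7,-0.3,0,0,0,-0.002,0]]';python3 -m crank '[[-0.7,-0.3,0,0,0,-0.002,0]]';python3 -c "
from m import *
meas()"
```

```text
clock: 52.6
eef_pos: [0.5466, -0.2576, 0.0333]
ee_rot: [-0.014, 1.0, 0.004, -0.012]
wrist_force: [-16.3, -0.5, -2.1]
opening: -0.0004
clock: 52.7
eef_pos: [0.5473, -0.2579, 0.0333]
ee_rot: [-0.015, 1.0, 0.004, -0.012]
wrist_force: [-17.5, -1.3, -2.0]
opening: 0.0001
clock: 52.8
eef_pos: [0.5476, -0.2581, 0.0333]
ee_rot: [-0.016, 1.0, 0.004, -0.013]
wrist_force: [-19.0, -0.4, -1.1]
opening: 0.0
side slab [ 0.634 -0.129 -0.001] 0.55
side left_push [0.549 0.002 0.032] 0.74
side right_push [ 0.555 -0.26   0.035] 0.72
side rail [ 0.709 -0.099  0.   ] 0.9
side [ 0.6297 -0.129 ] [0.156 0.302] 2.17
scene slab [ 0.633 -0.127 -0.002] 0.92
scene left_push [0.547 0.003 0.033] 0.74
scene right_push [ 0.56  -0.261  0.033] 0.64
scene [ 0.6236 -0.1233] [0.159 0.303] 2.99
```

```bash
python3 -m crank '[[5,0,0,0,0,0,0],[17,0,2,0,0,0,0],[0,37,0,0,0,0,0],[-1,45,0,0,0,0,0],[-1,45,0,0,0,0,0]]'; python3 -m crank '[[-1,45,0,0,0,0,0],[-1,45,0,0,0,0,0],[-1,42,0,0,0,0,0],[-1,0,0,0,0,0,0],[-1,0,0,0,0,0,0]]'; python3 - <<'E'
from m import *
meas()
p=eyes.camera("side"); cv2.imwrite("pics/side10.png",cv2.resize(p["img"][180:280,270:400,::-1],None,fx=6,fy=6,interpolation=cv2.INTER_CUBIC))
W=world(p); z=p["range_z"]
m=(z>0)&(W[...,2]>.044)&(W[...,2]<.056)&(W[...,0]>.69)&(W[...,0]<.76)&(W[...,1]>-.2)&(W[...,1]<-.01)
P=W[m][:,:2].astype(np.float32); print(len(P),cv2.minAreaRect(P)); print(np.round(P[P[:,0].argsort()][:8],4).tolist())
E
```

```text
clock: 53.9
eef_pos: [0.5369, -0.1345, 0.037]
ee_rot: [-0.014, 1.0, -0.0, 0.002]
wrist_force: [0.5, 0.9, 0.8]
opening: 0.0
clock: 54.4
eef_pos: [0.5369, -0.0018, 0.0367]
ee_rot: [-0.016, 1.0, -0.0, 0.0]
wrist_force: [-1.9, -0.4, 0.7]
opening: 0.0002
side slab [ 0.636 -0.124  0.001] 0.8
side left_push [0.551 0.003 0.032] 0.64
side right_push [ 0.557 -0.258  0.035] 0.92
side rail [ 0.709 -0.1   -0.   ] 0.78
side [ 0.6311 -0.1275] [0.16  0.303] 2.93
scene slab [ 0.631 -0.126  0.   ] 0.81
scene left_push [0.55  0.003 0.033] 0.58
scene right_push [ 0.56  -0.255  0.032] 0.91
scene [ 0.6279 -0.1255] [0.165 0.303] 3.49
374 ((0.7144619226455688, -0.10960806906223297), (0.04936784505844116, 0.17811688780784607), 0.4238700568675995)
[[0.6901000142097473, -0.15690000355243683], [0.6901000142097473, -0.14869999885559082], [0.6902999877929688, -0.18170000612735748], [0.6909999847412109, -0.1281999945640564], [0.691100001335144, -0.1363999992609024], [0.6913999915122986, -0.08060000091791153], [0.6916000247001648, -0.15209999680519104], [0.6926000118255615, -0.12309999763965607]]
```

View pics/side10.png

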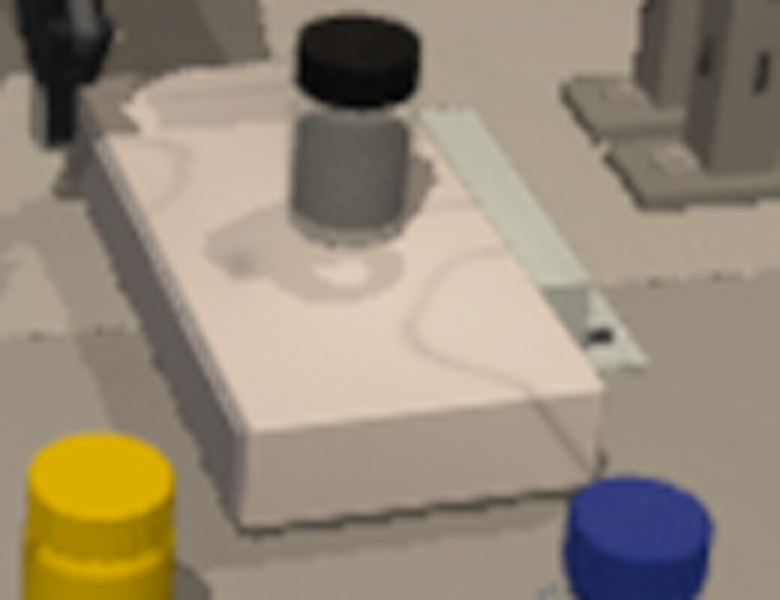

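```bash
python3 -m crank '[[-1,0.2,0,0,0,0,0],[-1,0.2,0,0,0,0,0],[-1,0.2,0,0,0,0,0],[-1,0.3,-0.2,0,0,0,0]]'; python3 -m crank '[[-1,0.3,-0.2,0,0,0,0],[-1,0.3,-0.2,0,0,0,0],[-1,0.3,-0.3,0,0,0,0]]';python3 -m crank '[[-1,0.3,-0.3,0,0,0.001,0],[-1,0.3,-0.3,0,0,0.002,0]]'
```

```text
clock: 55.45
eef_pos: [0.5369, -0.0017, 0.0354]
ee_rot: [-0.015, 1.0, 0.0, -0.004]
wrist_force: [-7.7, -1.5, 2.0]
opening: -0.0001
clock: 55.75
eef_pos: [0.5368, -0.001, 0.035]
ee_rot: [-0.015, 1.0, -0.0, -0.007]
wrist_force: [-11.7, -3.6, 2.5]
opening: -0.0
clock: 55.95
eef_pos: [0.5368, -0.0005, 0.0349]
ee_rot: [-0.014, 1.0, -0.0, -0.01]
wrist_force: [-13.4, -4.9, 2.5]
opening: 0.0001
```

```bash
python3 -m crank '[[-0.7,0.3,-0.9,0,0,0.002,0],[-0.7,0.3,-0.9,0,0,0.002,0]]'; python3 -m crank '[[-0.8,0.3,-0.5,0,0,0.003,0],[-0.8,0.3,-0.3,0,0,0.003,0]]';python3 -m crank '[[-0.8,0.3,-0.1,0,0,0.003,0],[-0.8,0.3,-0.1,0,0,0.003,0]]'
```

```text
clock: 56.15
eef_pos: [0.5367, 0.0004, 0.0356]
ee_rot: [-0.012, 1.0, 0.0, -0.011]
wrist_force: [-12.5, -2.7, -3.7]
opening: 0.0001
clock: 56.35
eef_pos: [0.5368, 0.0009, 0.0358]
ee_rot: [-0.009, 1.0, -0.0, -0.013]
wrist_force: [-16.0, -4.6, -2.9]
opening: -0.0001
clock: 56.55
eef_pos: [0.5379, 0.0016, 0.0358]
ee_rot: [-0.006, 1.0, -0.0, -0.013]
wrist_force: [-15.0, -4.2, -2.3]
opening: -0.0002
```

```bash
python3 -m crank '[[-0.8,0.3,-0.1,0,0,0.003,0],[-0.8,0.3,-0.1,0,0,0.003,0]]'; python3 -m crank '[[-0.8,0.2,-0.1,0,0,0.003,0],[-0.8,0.2,-0.1,0,0,0.003,0]]'; python3 -m crank '[[-0.6,0.2,0,0,0,0.002,0]]';  python3 -m crank '[[-0.6,0.2,0,0,0,0.002,0]]'
```

```text
clock: 56.75
eef_pos: [0.5391, 0.0024, 0.0358]
ee_rot: [-0.003, 1.0, 0.0, -0.014]
wrist_force: [-16.5, -2.9, -3.5]
opening: -0.0
clock: 56.95
eef_pos: [0.5401, 0.003, 0.0358]
ee_rot: [0.0, 1.0, 0.0, -0.014]
wrist_force: [-16.5, -2.2, -1.0]
opening: -0.0
clock: 57.05
eef_pos: [0.5406, 0.0033, 0.0358]
ee_rot: [0.001, 1.0, 0.0, -0.014]
wrist_force: [-17.5, -2.7, -0.6]
opening: 0.0
clock: 57.15
eef_pos: [0.5408, 0.0035, 0.0358]
ee_rot: [0.002, 1.0, 0.0, -0.015]
wrist_force: [-19.0, -2.9, 0.0]
opening: -0.0001
```

```bash
python3 -m crank '[[-0.3,0.2,-0.4,0,0,0.001,0]]';  python3 -m crank '[[-0.4,0.2,-0.3,0,0,0.001,0]]';  python3 -m crank '[[-0.4,0.2,-0.2,0,0,0.001,0]]'; python3 - <<'E'
from m import *
meas()
p=eyes.camera("scene"); cv2.imwrite("pics/scene11.png",cv2.resize(p["img"][170:260,240:370,::-1],None,fx=6,fy=6,interpolation=cv2.INTER_CUBIC))
st()
E
```

```text
clock: 57.25
eef_pos: [0.5408, 0.0035, 0.0359]
ee_rot: [0.002, 1.0, 0.0, -0.015]
wrist_force: [-18.0, -4.1, -3.6]
opening: 0.0
clock: 57.35
eef_pos: [0.5408, 0.0035, 0.0359]
ee_rot: [0.003, 1.0, -0.0, -0.015]
wrist_force: [-17.7, -3.6, -3.9]
opening: -0.0002
clock: 57.45
eef_pos: [0.5407, 0.0036, 0.0359]
ee_rot: [0.003, 1.0, -0.0, -0.016]
wrist_force: [-19.2, -3.8, -3.6]
opening: -0.0002
side slab [ 0.634 -0.125 -0.   ] 0.65
side left_push [0.552 0.006 0.035] 0.88
side right_push [ 0.555 -0.255  0.033] 0.82
side rail [ 0.708 -0.1   -0.002] 0.96
side [ 0.6303 -0.1264] [0.155 0.303] 1.24
scene slab [ 0.634 -0.125 -0.002] 0.97
scene left_push [0.553 0.004 0.033] 0.92
scene right_push [ 0.558 -0.258  0.031] 0.75
scene rail [ 0.705 -0.107 -0.002] 0.49
scene [ 0.6303 -0.1237] [0.166 0.303] 1.42
58.1 [0.5407 0.0036 0.0359] [ 3.400e-03  9.999e-01 -2.000e-04 -1.590e-02] [-17.98  -3.26  -3.35] [-0.072  0.435  1.922 -0.003  0.816 -1.634] 3.934446437076675e-05
```

View pics/scene11.png

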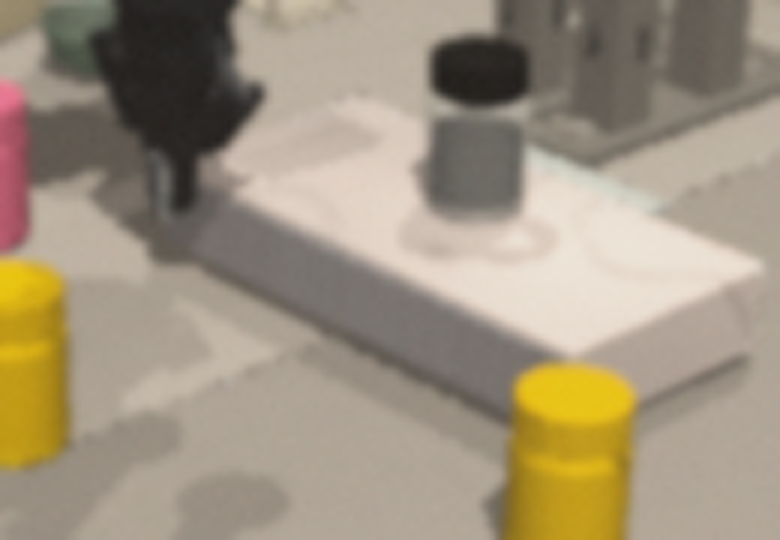

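```bash
cat > g.py <<'E'
from m import *
def edges(n,zb):
    p=eyes.camera(n); W=world(p); ok=p["range_z"]>0
    X,Y,Z=W[...,0],W[...,1],W[...,2]-zb
    reg=ok&(Y>-.26)&(Y<0.02)&(X>.5)&(X<.76)
    sl=reg&(Z>.0555)&(Z<.0625); ra=reg&(Z>.047)&(Z<.0555)&(Y>-.18)&(Y<-.03)&(X>.695)
    def fit(m,f,y0,y1):
        P=np.c_[X[m],Y[m]]; e=[]
        for y in np.arange(y0,y1,.004):
            q=P[abs(P[:,1]-y)<.002]
            if len(q)>1: e.append((y,f(q[:,0])))
        e=np.array(e)
        for _ in range(3):
            c=np.polyfit(e[:,0]+.105,e[:,1],1); r=abs(e[:,1]-np.polyval(c,e[:,0]+.105)); e=e[r<max(2*np.median(r),.001)]
        return np.round([c[1],-c[0],len(e)],4)
    print(n,"slab back",fit(sl,np.max,-.25,-.02),"slab front",fit(sl,np.min,-.22,-.03),"rail back",fit(ra,np.max,-.175,-.04),"rail front",fit(ra,np.min,-.175,-.04))
E
python3 -c "
from g import *
for _ in range(2): edges('side',-.002)
edges('scene',0.0005)"
```

```text
side slab back [ 0.7037  0.0323 30.    ] slab front [5.585e-01 1.160e-02 2.500e+01] rail back [ 0.735   0.0257 25.    ] rail front [7.116e-01 2.110e-02 2.200e+01]
side slab back [7.037e-01 3.090e-02 3.400e+01] slab front [5.594e-01 1.070e-02 2.400e+01] rail back [7.348e-01 1.640e-02 2.300e+01] rail front [7.123e-01 8.000e-03 2.200e+01]
scene slab back [ 0.6847  0.1732 30.    ] slab front [5.541e-01 2.480e-02 2.500e+01] rail back [0.7301 0.0251 7.    ] rail front [ 0.7197 -0.0762 13.    ]
```

```bash
python3 -m crank '[[10,0,0,0,0,0,0],[17,0,3,0,0,-0.025,0],[0,-40,3,0,0,0,0],[0,-45,0,0,0,0,0],[0,-45,0,0,0,0,0]]'; python3 -m crank '[[0,-45,0,0,0,0,0],[0,-45,0,0,0,0,0],[0,-38,0,0,0,0,0],[-2,0,0,0,0,0,0],[-2,0,0,0,0,0,0]]'; python3 -m crank '[[-1,0,0,0,0,0,0],[-1,0,0,0,0,0,0],[0,0,0,0,0,0,0]]';python3 -c "
from g import *
for _ in range(2): edges('side',-.002)"
```

```text
clock: 58.75
eef_pos: [0.5326, -0.1271, 0.0367]
ee_rot: [-0.009, 1.0, -0.0, 0.002]
wrist_force: [0.5, -0.3, 0.1]
opening: 0.0003
clock: 59.25
eef_pos: [0.538, -0.2551, 0.0364]
ee_rot: [-0.007, 1.0, -0.0, 0.001]
wrist_force: [-0.3, 0.5, 0.8]
opening: 0.0002
clock: 59.55
eef_pos: [0.5393, -0.2525, 0.0359]
ee_rot: [-0.009, 1.0, 0.0, -0.0]
wrist_force: [0.5, 0.2, 0.8]
opening: -0.0001
side slab back [7.04e-01 3.01e-02 4.00e+01] slab front [ 0.6146 -0.4136 25.    ] rail back [ 0.7345  0.0256 18.    ] rail front [7.124e-01 2.050e-02 3.000e+01]
side slab back [7.044e-01 1.880e-02 3.300e+01] slab front [ 0.6148 -0.4365 18.    ] rail back [7.348e-01 5.600e-03 2.000e+01] rail front [ 0.712   0.0202 18.    ]
```

```bash
python3 -m crank '[[-1.5,0,0,0,0,0,0],[-1.5,0,0,0,0,0,0],[-1,0,0,0,0,0,0]]'; python3 -m crank '[[-1,0,0,0,0,0,0],[-1,0,0,0,0,0,0]]'; python3 -m crank '[[-1,0,0,0,0,0,0],[-1,0,0,0,0,0,0]]'; python3 -m crank '[[-1,-0.2,0,0,0,0,0],[-1,-0.2,-0.2,0,0,0,0]]'
```

```text
clock: 59.95
eef_pos: [0.5433, -0.2538, 0.0361]
ee_rot: [-0.008, 1.0, -0.0, 0.0]
wrist_force: [-0.6, 0.3, 0.2]
opening: 0.0002
clock: 60.15
eef_pos: [0.5451, -0.2539, 0.036]
ee_rot: [-0.008, 1.0, -0.0, 0.0]
wrist_force: [-0.2, -0.7, -0.2]
opening: -0.0002
clock: 60.35
eef_pos: [0.5456, -0.2536, 0.0356]
ee_rot: [-0.009, 1.0, 0.0, -0.002]
wrist_force: [-4.5, -0.4, 1.1]
opening: 0.0001
clock: 60.55
eef_pos: [0.5456, -0.2534, 0.0351]
ee_rot: [-0.009, 1.0, 0.001, -0.004]
wrist_force: [-8.6, -0.6, 2.1]
opening: 0.0003
```

```bash
python3 -m crank '[[8,0,0,0,0,0,0],[20,0,0,0,0,0,0],[20,0,-20,0,0,0,0],[10,0,-50,0,0,0,0],[10,0,-45,0,0,0,0]]'; python3 -m crank '[[0,0,-40,0,0,0,0],[0,0,0,0,0,0,0],[0,0,0,0,0,0,0]]'; python3 - <<'E'
from g import *
meas(); edges('side',-.002)
p=eyes.camera("side"); cv2.imwrite("pics/side12.png",cv2.resize(p["img"][140:300,200:420,::-1],None,fx=3,fy=3,interpolation=cv2.INTER_CUBIC))
for q in ("jar","flask","bottle","dish"): print(q,[(np.round(r["position"],3).tolist(),round(r["confidence"],2)) for r in eyes.landmark_of(q,p)[:4]])
st()
E
```

```text
clock: 61.05
eef_pos: [0.4804, -0.255, 0.1508]
ee_rot: [-0.008, 1.0, 0.0, 0.0]
wrist_force: [1.6, -0.3, 0.1]
opening: 0.0001
clock: 61.35
eef_pos: [0.4825, -0.256, 0.1921]
ee_rot: [-0.008, 1.0, -0.001, 0.002]
wrist_force: [0.2, 0.1, 0.0]
opening: 0.0001
side slab [ 0.635 -0.127  0.002] 0.58
side left_push [0.554 0.008 0.033] 0.78
side right_push [ 0.553 -0.26   0.032] 0.64
side rail [ 0.706 -0.1   -0.002] 0.68
side [ 0.6309 -0.1274] [0.155 0.305] 1.1
scene slab [ 0.633 -0.124 -0.002] 0.56
scene left_push [0.555 0.006 0.032] 0.81
scene right_push [ 0.559 -0.258  0.029] 0.76
scene rail [ 0.703 -0.106  0.001] 0.4
side slab back [7.034e-01 3.140e-02 3.600e+01] slab front [5.591e-01 1.070e-02 3.600e+01] rail back [ 0.7341  0.0326 18.    ] rail front [7.118e-01 3.000e-03 1.700e+01]
jar [([0.488, 0.111, 0.004], 0.96), ([0.646, -0.129, 0.058], 0.85), ([0.366, -0.09, -0.003], 0.78), ([0.496, -0.339, 0.0], 0.68)]
flask [([0.694, 0.272, 0.0], 0.7)]
bottle [([0.652, -0.467, -0.002], 0.6)]
dish [([0.493, 0.366, -0.001], 0.65)]
62.25 [ 0.4812 -0.2553  0.1903] [-8.3e-03  1.0e+00 -0.0e+00  1.0e-04] [ 0.31 -0.53  0.16] [-0.568  0.199  1.86   0.     1.083 -2.155] 9.114695286984746e-06
```

View pics/side12.png

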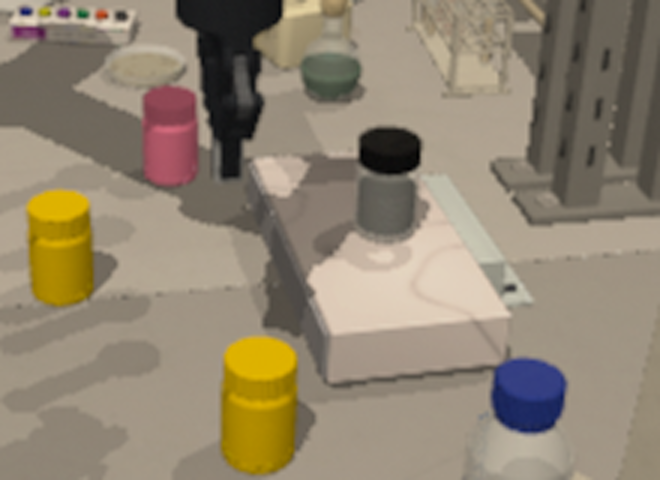

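```bash
python3 -c "
from h import *
print(env.close_job())"
```

```text
the job is handed in; nothing more can be done
None
```

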